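# Pack the travel paint box: pinch-catch palette, tubes, four-clip lid

### The job

Pack the travel paint box for tomorrow's outing. Squeeze together the two spring buttons on the grip of its palette to free the catch, lift the palette out and lay it flat on the sheet of drawing board; put every paint tube that lies on the work table into the box, lying flat on its floor, and fit the palette back, fully down with both catch bolts sprung out again into the box. Then set the lid squarely on the box and snap its four clips fully down, going from one corner to the opposite corner: the first two clips to be shut must be diagonally opposite, before either of the others; do not knock over the rinsing jar.

Things in the scene. Friction and masses are not known exactly. Their poses are not given: they have to be found in the camera images.
- box: Travel paint box, grey, fixed: 146 (x, front to back) x 186 mm (y) outside, walls 5 mm, rim 50 mm above the table. Origin: centre of its underside, on the table; x to its back, y to its left, z up. A rolled rim juts 11.5 mm out along front and back. In the middle of each end wall (y = +-88 mm) is a window for a catch bolt.
- box_floor (a point): Centre of the box's inner floor, 4 mm above its underside; the well is 136 (x) x 176 mm (y), 46 mm deep. Four slim combs (10 mm deep in x, 6 mm wide, tops 31 mm above the floor) stand on the front and back walls at y = +-25 mm: three bays for tubes lying along x, centred at y = -50, 0, +50 mm. The palette rests on the combs.
- palette: White mixing palette closing the box's well: plate 129 (x) x 171 (y) x 4 mm on four 6 mm feet, clear of the well by 3.5 mm (x), 2.5 mm (y). Origin: centre of the feet's underside; axes as the box. In the box it sits 29 mm above the box's origin. Bolts under the plate stick out 7.5 mm past its ends into the box's windows: it cannot be lifted until both buttons are in. About 0.22 kg.
- palette_grip (a point): Centre of the palette's grip, 26 mm above its origin (grip 30 mm in x, 38 in y, top 37 mm above the origin). A black button on its +y and its -y face: 20 mm wide (x), 14 to 33 mm above the origin; faces 60 mm apart when out, 44 when fully in. They bottom firmly: the palette can be lifted and carried by the squeezed buttons.
- button_l (a joint): Travel of the button on the palette's +y side (m): 0 = out, its bolt sticks out; 0.008 = fully in, bolt drawn in. The spring needs about 1.8 N to start and 4.6 N fully in. Springs back when released.
- button_r (a joint): The same for the button on the palette's -y side.
- lid: Lid, light grey, 142 (x; 160 with its flanges) x 186 mm (y), top 33 mm above its origin; starts on the table right side up. Origin: centre of the underside of its black sealing tongue, a 133 x 171 mm frame 6 mm high, round-edged, that enters the box's well (clear by 1.5 mm in x, 2.5 in y). Its flange rests on the rim: lid origin 44 mm above the box's. Fits either way round. About 0.35 kg.
- lid_handle (a point): Centre of the lid's black bar handle: bar along the lid's x, 70 mm long, 18 mm wide (y), standing 20 mm high on the lid; this point is 46 mm above the lid's origin, the bar's top 56 mm.
- clip_fl (a joint): Lid's black clip at its front (-x) left (+y) corner, rad: 0 = standing open, 1.35 = pressed fully shut. Pivot 82 mm from the lid's middle in x, 9 mm above its origin; clip centre 55 mm from the middle in y. Weakly sprung open; its hook rides over the rim at 0.6 to 0.9, snaps home and stays at 0.88 to 1.35; else it springs open again. Needs 3 to 6 N straight down on its tab (not over 20 N).
- clip_fr (a joint): The same, front (-x) right (-y) corner.
- clip_bl (a joint): The same, back (+x) left (+y) corner.
- clip_br (a joint): The same, back (+x) right (-y) corner.
- clip_fl_tab (a point): Middle of that clip's flared tab, upper side: push straight down here or up to 4 mm further out. Tab 40 mm long (y), 21 mm wide, sloping down and outward when shut. Open: 101 mm from the lid's middle in x, 25 mm above the lid's origin; shut: 102 mm and 6 mm below the origin (it swings out to 107 mm on the way). Inside of 89 mm is the clip's upright plate.
- clip_fr_tab (a point): The same for clip_fr.
- clip_bl_tab (a point): The same for clip_bl.
- clip_br_tab (a point): The same for clip_br.
- sheet_mid (a point): Centre of the top of a sheet of off-white drawing board lying fixed on the table, 170 mm (x) x 200 mm (y) x 1.5 mm: where the palette is laid while the box is loaded.
- tube_a_mid (a point): Half-used paint tube, green label, 123 mm long, 32 mm wide, 22 mm high as it lies. Point 4 mm behind mid-length, half-way up; its y axis runs along the tube toward the cap. Grasp across the flat body (along its x). 37 g.
- tube_b_mid (a point): Half-used paint tube, violet label, 107 mm long, 30 mm wide, 20 mm high; otherwise as tube_a. 32 g. Any of the three may be absent.
- tube_c_mid (a point): Half-used paint tube, red label, 107 mm long, 29 mm wide, 20 mm high; otherwise as tube_a. 32 g.
- rinse_jar: Glass rinsing jar, 73 mm across, 100 mm high, standing loose on the table; origin under its centre. To be left standing.

How it is judged:
On the way, in this order (a step that is already met when the one before it is completed fails the run):
1. the palette, freed from its catch, lies flat on the sheet of drawing board (x of palette in the frame of sheet_mid between -0.06 and 0.06 m and y of palette in the frame of sheet_mid between -0.06 and 0.06 m and z of palette in the frame of sheet_mid between -0.006 and 0.006 m), for 0.2 s.
2. with every tube in the box, the palette is back in it, fully down, both catch bolts sprung out (x of tube_a_mid in the frame of box between -0.066 and 0.066 m and y of tube_a_mid in the frame of box between -0.086 and 0.086 m and z of tube_a_mid in the frame of box between 0.007 and 0.023 m and x of tube_b_mid in the frame of box between -0.066 and 0.066 m and y of tube_b_mid in the frame of box between -0.086 and 0.086 m and z of tube_b_mid in the frame of box between 0.007 and 0.023 m and x of tube_c_mid in the frame of box between -0.066 and 0.066 m and y of tube_c_mid in the frame of box between -0.086 and 0.086 m and z of tube_c_mid in the frame of box between 0.007 and 0.023 m and x of palette in the frame of box between -0.005 and 0.005 m and y of palette in the frame of box between -0.004 and 0.004 m and z of palette in the frame of box between 0.026 and 0.032 m and value of joint each of button_l, button_r below 0.002 m), for 0.2 s.
3. with the lid on the box, two diagonally opposite clips are shut while the other two still stand open (x of lid in the frame of box between -0.005 and 0.005 m and y of lid in the frame of box between -0.005 and 0.005 m and z of lid in the frame of box between 0.041 and 0.047 m and ((value of joint each of clip_fl, clip_br above 0.8 rad and value of joint each of clip_fr, clip_bl below 0.5 rad) or (value of joint each of clip_fr, clip_bl above 0.8 rad and value of joint each of clip_fl, clip_br below 0.5 rad))), for 0.2 s.
At the end, for the whole second after the job is handed in: All tubes lie in the box (centres within its walls, 7 to 23 mm above its underside); palette seated within 5 mm (x), 4 mm (y) and 3 mm in height, buttons out (under 2 mm); lid within 5 mm of the middle, 3 mm of its seated height, at rest; all four clips over 0.8 rad (all of step 2 and x of lid in the frame of box between -0.005 and 0.005 m and y of lid in the frame of box between -0.005 and 0.005 m and z of lid in the frame of box between 0.041 and 0.047 m and value of joint each of clip_fl, clip_fr, clip_bl, clip_br above 0.8 rad and linear speed of lid below 0.02 m/s); the robot touches nothing.
It fails at once if the rinsing jar is knocked over (angle between rinse_jar's own z axis and vertical above 0.5 rad).
Of tube_a, tube_b, tube_c only 2 to 3 are there at a start; the rules pass over those that are not, and their reading is None.
At some moment in a run one of tube_a, tube_b, tube_c may be knocked a few centimetres aside while the robot is not near it.
It also fails if it takes over 210 s, if anything falls off the work surface, if the arm or the gripper's body presses on something with over 40 N, if the wrist force passes 120 N, or if a joint passes its speed limit or range.

### The arm

A 6-joint arm with a two-finger parallel gripper is mounted at the origin on a cart in front of the work surface, level with it; the furniture and walls round the work are solid. World frame = base frame: x ahead of the robot, y to its left, z up, the work surface at z = 0. Lengths are in m, angles in rad, forces in N, time in s.
With the tool pointing down it reaches from about 0.35 to 0.775 m from the base axis. Payload 5.5 kg.
Tool frame: the origin (TCP) lies at the very end of the fingers, on their centre line; the grasp point (between the pads) lies env.grasp_offset behind it (env.grasp_offset is the distance from the TCP to the grasp point, in m); x points along the fingers, y is the direction in which the jaws open and shut, and the axes are right-handed (so a half turn about x gives the same grasp; the last joint's range is limited). The gripper opens to 85 mm and grips with 20 to 120 N. Pads are 22 mm wide; open, the fingers measure 114 mm over their backs; the gripper's body (76 mm by 85 mm) begins 54 mm behind the grasp point. The pads swing forward as they close: fully open they stand 13 mm farther back than shut.
Start: joints at [-1.473, 0.313, 0.046, 1.304, 0, 1.431], TCP at [0.135, -0.559, 0.231] pointing down, gripper open.
Joint ranges: [-2.76, 2.76], [-0.86, 1.69], [-1.03, 1.26], [-2.2, 2.34], [-1.47, 1.5], [-3.14, 3.14]. Speed limits (rad/s): [2.57, 2.57, 3.14, 3.14, 3.14, 3.14].

### API

Orientations are given as a unit quaternion [w, x, y, z].
In Python, from workcell import get_state, viewer, job, env gives the robot as it stands.
- The arm moves only by the tool send_rows, never from a script. Its argument "plan" is a list of rows, each a list of 6 numbers: the shift along the tool's x, y, z in mm, then the turn, a rotation vector about the tool's x, y, z in degrees. A call has exactly 10 rows; each row is the pose to reach, as a shift and turn from the pose commanded when the call began, along the tool's axes at that moment; what a row does not reach only later rows make up. A row lasts 1/8 s, in which the tool goes at most 62.5 mm and 10.7 degrees, less where a joint would pass 70% of its speed; a pose out of reach is approached as far as the arm can. A call with a gripper value outside its range is refused whole. "claw" is the finger opening in mm, from 0 to 85.4, set as the call begins (left out, the last holds). The fingers move at their own pace and stop on an object; "newtons" is the grip in N (left out, the last holds). Time passes only in rows, so rows that repeat a pose let the fingers close, or fill a call up. It gives the time, the measured TCP pose, the force and the opening at its end, in the units of the state.
- get_state(): the state, without advancing time (a new reading comes with each control period).
- viewer.read_camera(name): name is "scene" or "side" or "wrist"; returns a dict with "frame" (400x640x3 uint8, blue, green, red), "mtx" (3x3 intrinsics, pixels), "rvec" (rotation vector, rad) and "tvec" (3), from world to camera coordinates, as OpenCV has them. Camera axes: x right, y down, z forward; pixel columns grow to the right and rows downward; lengths in m; the calibration is good to about 2 mm. A picture is of the moment at which its call begins. There is no depth.
- job.hand_in(): hands the job in, once; it reports no verdict.
The state is a dict: "clock": time; "joint_pos": joint angles; "qvel": joint speeds; "tau": joint torques, N m; "tcp_pos": TCP position; "orientation": TCP orientation; "wrist_force": force on the tool from outside, world axes, zero at the start; "ft_torque": the same for the moment, N m; "finger_gap": finger opening in m.
Only numpy, scipy, OpenCV 4.12 (cv2) and the standard library are available. Lean on these libraries where they do the work, as an engineer would, in place of code of your own. Each camera call takes 0.05 s, during which the arm holds its last target.

## Working session

There is one attempt and no reset: what is moved stays moved. The work goes in short steps, Python scripts to look and compute and a tool call to move; the robot and the scene stay as the last step left them, time stands still between calls to the robot, and variables do not carry over. Pictures are saved under pics/ and viewed, and the job is handed in when it is done.

Besides the shell and the picture viewer there is one more tool, called after "Emit:" by a JSON object that holds its "op" and its "data", one argument or row to a line. send_rows: Moves the arm, as the interface text tells. Its arguments: {"type":"object","properties":{"plan":{"type":"array"},"claw":{"type":"number"},"newtons":{"type":"number"}},"required":["plan"]}

```bash
ls; mkdir -p pics; python3 - <<'E'
from workcell import get_state, viewer, job, env
import cv2,numpy as np
print(get_state()); print(env.grasp_offset)
for n in ("scene","side","wrist"):
    c=viewer.read_camera(n); cv2.imwrite(f"pics/{n}0.png",c["frame"]); print(n,c["mtx"],c["rvec"],c["tvec"])
E
```

```text
pics
{'clock': 0.0, 'joint_pos': array([-1.47255545e+00,  3.14005702e-01,  4.49595689e-02,  1.30357193e+00,
        1.69344985e-05,  1.43118924e+00]), 'qvel': array([-4.53447795e-04,  5.30459731e-04, -2.71352246e-05, -1.01861613e-03,
       -8.24502167e-04,  2.26645302e-04]), 'tau': array([-6.25820066e-04, -4.80628037e+01,  2.98533475e+01,  1.94102823e-02,
       -2.32536941e-04,  2.07283875e-05]), 'tcp_pos': array([ 0.13541814, -0.55830406,  0.2303979 ]), 'orientation': array([ 0.08325002,  0.70213141,  0.08453766, -0.7020928 ]), 'wrist_force': array([ 0.69490381, -0.42381997, -0.04585127]), 'ft_torque': array([ 0.00846563, -0.02512835,  0.03565109]), 'finger_gap': 0.08539705371783009}
0.0187
scene [[504.85647068   0.         310.50025802]
 [  0.         504.85647068 193.45491136]
 [  0.           0.           1.        ]] [ 2.10179397 -0.50503386  0.28610287] [-0.48436258  0.21557365  1.68990036]
side [[471.66606173   0.         310.13756495]
 [  0.         471.66606173 192.14704435]
 [  0.           0.           1.        ]] [ 2.15263445 -0.13776183  0.10260869] [-0.54650946  0.11076655  1.4126945 ]
wrist [[307.88571294   0.         323.04692397]
 [  0.         307.88571294 197.49926033]
 [  0.           0.           1.        ]] [-2.30021415  1.80613896  0.24301908] [-0.57507287 -0.03395128  0.37776549]
```

View pics/scene0.png

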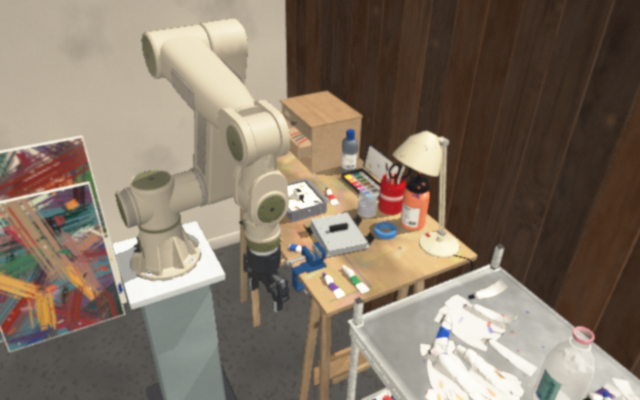

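View pics/side0.png

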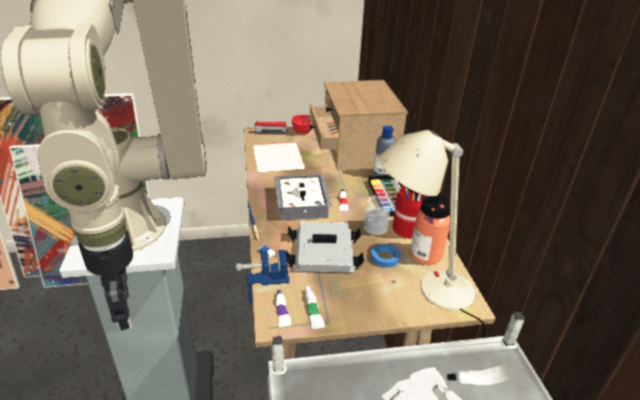

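View pics/wrist0.png

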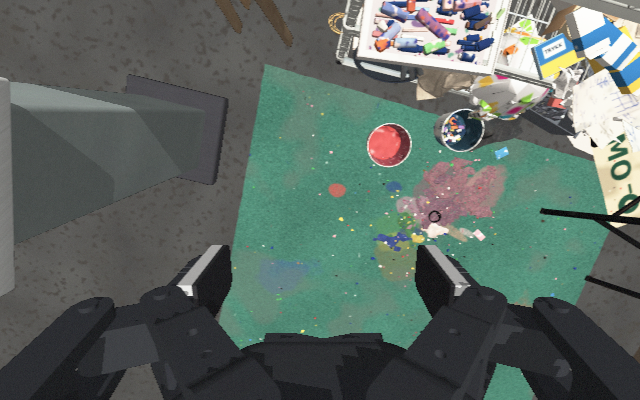

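```bash
cat > h.py <<'E'
from workcell import get_state, viewer, job, env
import cv2,numpy as np
from scipy.spatial.transform import Rotation as R
def cam(n,save=None):
    c=viewer.read_camera(n)
    if save: cv2.imwrite(f"pics/{save}.png",c["frame"])
    return c
def proj(c,P):
    return cv2.projectPoints(np.atleast_2d(np.array(P,float)),c["rvec"],c["tvec"],c["mtx"],None)[0][:,0]
def ray(c,uv):
    Rm=R.from_rotvec(np.ravel(c["rvec"])).as_matrix(); t=np.ravel(c["tvec"])
    uv=np.atleast_2d(np.array(uv,float)); d=np.c_[uv,np.ones(len(uv))]@np.linalg.inv(c["mtx"]).T@Rm
    return -Rm.T@t,d
def plane(c,uv,z):
    o,d=ray(c,uv); return o+d*((z-o[2])/d[:,2])[:,None]
def pose():
    s=get_state(); q=s["orientation"]; return s["tcp_pos"],R.from_quat([q[1],q[2],q[3],q[0]]),s
def down(yaw):
    """tool x down, jaw axis (tool y) at angle yaw in world xy"""
    y=np.array([np.cos(yaw),np.sin(yaw),0]); x=np.array([0,0,-1.]); return R.from_matrix(np.c_[x,y,np.cross(x,y)])
def rel(p,yaw=None):
    """row from present pose to tcp p with jaws along yaw (nearest half turn if yaw given)"""
    p0,R0,s=pose(); sh=R0.inv().apply(np.array(p)-p0)*1000
    if yaw is None: return np.round(sh,1),np.zeros(3)
    best=min(((R0.inv()*down(yaw+k)).as_rotvec(degrees=True) for k in (0,np.pi)),key=np.linalg.norm)
    return np.round(sh,1),np.round(best,2)
def zoom(c,u0,v0,u1,v1,k,name):
    f=cv2.resize(c["frame"][v0:v1,u0:u1],None,fx=k,fy=k,interpolation=cv2.INTER_CUBIC); cv2.imwrite(f"pics/{name}.png",f)
E
python3 - <<'E'
from h import *
c=cam("side"); zoom(c,235,100,435,350,2.4,"side_z")
print(plane(c,[(303,198),(278,157),(325,240),(284,309),(314,307),(343,201),(376,225),(250,335),(480,320),(245,130)],0))
d=cam("scene"); zoom(d,260,150,420,310,3.7,"scene_z")
E
```

```text
[[ 5.42979087e-01  1.07549304e-01  0.00000000e+00]
 [ 4.83214962e-01  3.93640505e-01  0.00000000e+00]
 [ 5.79698638e-01 -1.17674171e-01  0.00000000e+00]
 [ 4.35130578e-01 -3.70072027e-01  0.00000000e+00]
 [ 5.09551963e-01 -3.72453675e-01  0.00000000e+00]
 [ 6.72314640e-01  7.57016073e-02 -1.11022302e-16]
 [ 7.48209774e-01 -6.37719663e-02  1.11022302e-16]
 [ 3.49527720e-01 -4.39853893e-01  1.11022302e-16]
 [ 9.04281321e-01 -4.62116452e-01  0.00000000e+00]
 [ 3.64329958e-01  6.38968636e-01  0.00000000e+00]]
```

View pics/side_z.png

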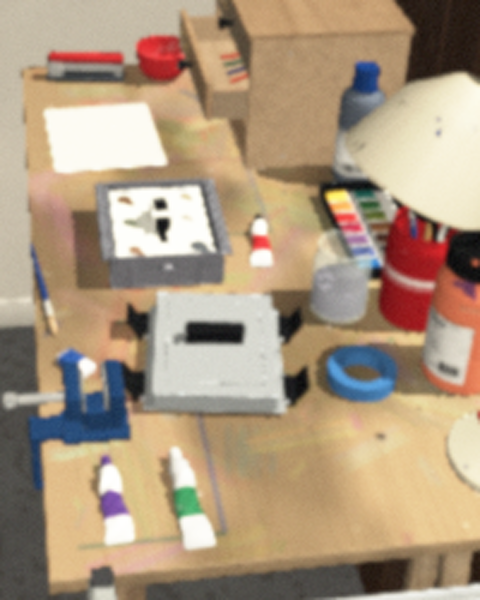

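View pics/scene_z.png

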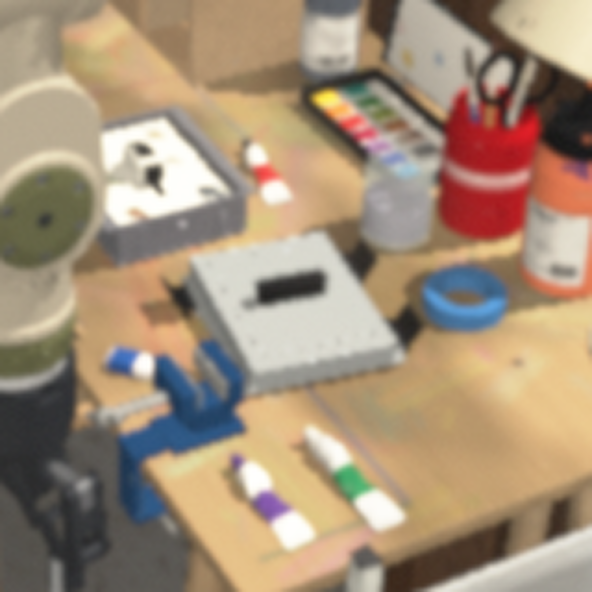

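```bash
python3 - <<'E'
from h import *
p,Rt,s=pose(); print(p,Rt.as_matrix().round(3))
c=cam("wrist"); o,d=ray(c,[(320,200),(0,200),(640,200),(320,0),(320,400)])
print("cam in tool",Rt.inv().apply(o-p)); print((Rt.inv().apply(d)).round(3))
print(rel([0.45,0.02,0.33],np.pi/2))
E
```

```text
[ 0.13542546 -0.55861709  0.23087952] [[-0.     0.236 -0.972]
 [ 0.001 -0.972 -0.236]
 [-1.    -0.001 -0.   ]]
cam in tool [-0.14181971  0.00092993 -0.06696592]
[[ 0.963 -0.01   0.27 ]
 [ 0.963 -1.049  0.271]
 [ 0.963  1.029  0.269]
 [ 1.133 -0.011 -0.357]
 [ 0.793 -0.009  0.897]]
(array([ -98.7, -488.4, -442.1]), array([13.62, -0.  ,  0.03]))
```

```bash
python3 - <<'E'
from h import *
p,Rt,s=pose()
print(rel([0.47,-0.33,0.34]))
E
```

```text
(array([-108.9, -143.5, -379.1]), array([0., 0., 0.]))
```

Emit:
{"op": "send_rows", "data": {
  "plan": [
    [-11,-14,-38,-8,0,0],
    [-22,-28,-76,-17,0,0],
    [-33,-43,-114,-26,0,0],
    [-44,-57,-152,-35,0,0],
    [-55,-72,-190,-44,0,0],
    [-66,-86,-228,-53,0,0],
    [-77,-100,-266,-62,0,0],
    [-88,-115,-304,-70,0,0],
    [-99,-129,-342,-78,0,0],
    [-109,-143,-379,-86,0,0]
  ],
  "claw": 85,
  "newtons": 40
}}

```text
clock: 1.55
tcp_pos: [0.4711, -0.3297, 0.3407]
orientation: [0.541, 0.455, 0.541, -0.455]
wrist_force: [0.6, -0.4, 0.2]
finger_gap: 0.085
```

```bash
python3 - <<'E'
from h import *
p,Rt,s=pose(); print(p,s["joint_pos"])
print(rel([0.47,-0.30,0.34],np.pi/2))
E
```

```text
[ 0.47114778 -0.32970456  0.340728  ] [-7.50097556e-01  3.13119444e-01  3.11505031e-01  1.56881083e+00
 -1.09968333e-04  6.47994203e-01]
(array([  0.7,   4. , -29.5]), array([-8.01e+01,  2.00e-02,  1.00e-02]))
```

Emit:
{"op": "send_rows", "data": {
  "plan": [
    [0,1,-3,-8,0,0],
    [0,1,-6,-17,0,0],
    [0,1,-9,-26,0,0],
    [0,2,-12,-35,0,0],
    [0,2,-15,-44,0,0],
    [0,2,-18,-53,0,0],
    [0,3,-21,-62,0,0],
    [0,3,-24,-70,0,0],
    [0,4,-29,-78,0,0],
    [0,4,-29,-80.1,0,0]
  ]
}}

```text
clock: 2.8
tcp_pos: [0.4692, -0.3011, 0.3404]
orientation: [0.707, 0.001, 0.707, -0.001]
wrist_force: [0.2, 0.1, 0.6]
finger_gap: 0.0849
```

```bash
python3 - <<'E'
from h import *
p,Rt,s=pose(); print(p,s["joint_pos"])
c=cam("wrist","w1")
print(rel([0.47,0.0,0.34],np.pi/2))
E
```

```text
[ 0.46917471 -0.30108347  0.34038903] [-7.14492050e-01  2.76064235e-01  2.60016778e-01  1.55465954e+00
 -9.06426247e-05 -7.10581895e-01]
(array([ 3.000e-01,  3.013e+02, -3.000e-01]), array([-0.22,  0.  ,  0.01]))
```

View pics/w1.png

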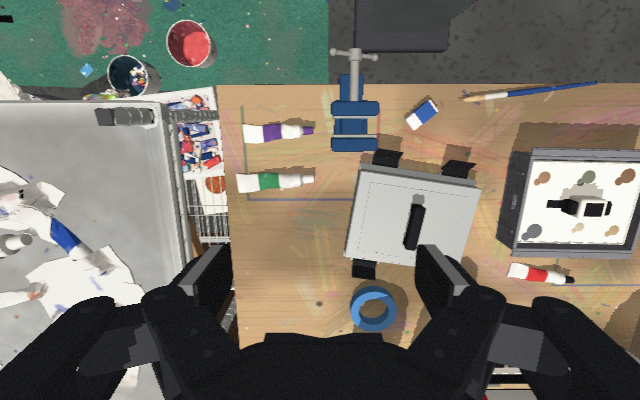

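Emit:
{"op": "send_rows", "data": {
  "plan": [
    [0,40,0,0,0,0],
    [0,80,0,0,0,0],
    [0,130,0,0,0,0],
    [0,180,0,0,0,0],
    [0,230,0,0,0,0],
    [0,280,0,0,0,0],
    [0,330,0,0,0,0],
    [0,380,0,0,0,0],
    [0,410,0,0,0,0],
    [0,410,0,0,0,0]
  ]
}}

```text
clock: 4.1
tcp_pos: [0.471, 0.1103, 0.3402]
orientation: [0.707, 0.001, 0.707, -0.001]
wrist_force: [-0.6, -0.8, 0.3]
finger_gap: 0.0851
```

```bash
python3 - <<'E'
from h import *
p,Rt,s=pose(); print(p,s["joint_pos"])
c=cam("wrist","w2")
E
```

```text
[0.47102822 0.1103099  0.34024196] [ 6.39370058e-02  1.26041602e-01  7.18919964e-02  1.51658961e+00
 -3.70214273e-05  6.67569182e-02]
```

View pics/w2.png

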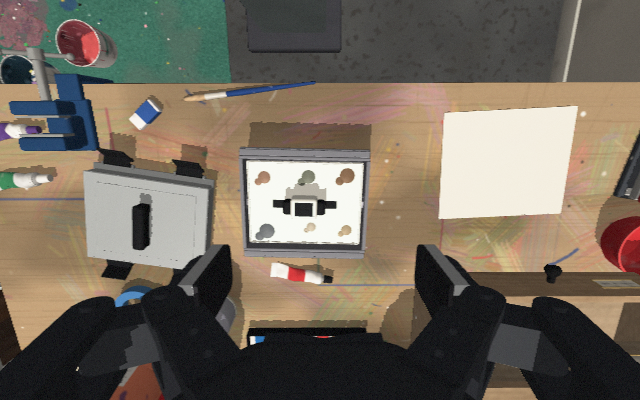

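```bash
cat >> h.py <<'E'
def rects(c,mask,z,amin=300):
    """min-area rectangles of mask blobs cast onto plane z: centre, long side, short side, angle of long side (deg), px centroid"""
    out=[]
    for k in cv2.findContours(mask.astype(np.uint8),cv2.RETR_EXTERNAL,cv2.CHAIN_APPROX_NONE)[0]:
        if cv2.contourArea(k)<amin: continue
        P=plane(c,k[:,0].astype(float),z)[:,:2]
        r=cv2.minAreaRect((P*1000).astype(np.float32)); b=cv2.boxPoints(r); e=[b[1]-b[0],b[2]-b[1]]
        L=max(e,key=np.linalg.norm); S=min(e,key=np.linalg.norm)
        out.append((np.round(r[0],1),round(float(np.linalg.norm(L)),1),round(float(np.linalg.norm(S)),1),round(float(np.degrees(np.arctan2(L[1],L[0]))),2),k[:,0].mean(0).round()))
    return out
E
python3 - <<'E'
from h import *
c=cam("wrist"); f=c["frame"].astype(int)
hsv=cv2.cvtColor(c["frame"],cv2.COLOR_BGR2HSV)
w=((hsv[...,2]>205)&(hsv[...,1]<40)).astype(np.uint8); w[:,:230]=0
m=np.zeros_like(w);m[155:250,235:375]=1
for r in rects(c,w*m,0.039): print("pal",r)
m=np.zeros_like(w);m[90:235,420:600]=1
for r in rects(c,w*m,0.0015): print("sheet",r)
zoom(c,225,135,390,275,4.5,"w2z")
h=hsv[200,235:260]; print(h[:, 2]); print(hsv[145:170,300,2])
E
```

```text
pal (array([536.2,  82.2]), 169.7, 126.3, 88.77, array([305., 203.]))
sheet (array([483.9, 395.1]), 200.2, 169.0, -87.25, array([506., 161.]))
[177 178 179 183 182 183 165 141 144 122  75  59 105 145 201 243 250 250
 250 250 250 250 250 250 250]
[104 107 102  82  96 107 137 138 139 139 142  91 128 142 159  88 150 204
 245 249 249 249 250 249 249]
```

View pics/w2z.png

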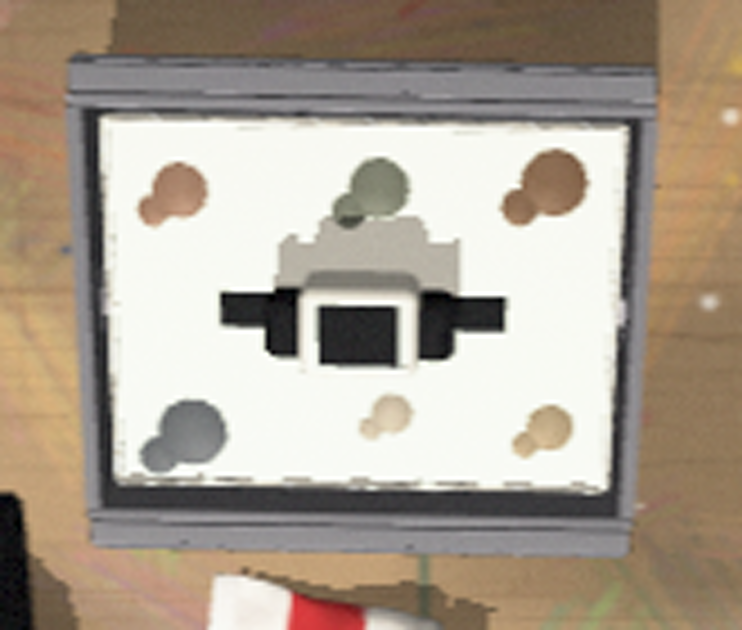

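```bash
python3 - <<'E'
from h import *
c=cam("wrist")
z=lambda u,v:(225+u/4.5,135+v/4.5)
print("griptop",plane(c,[z(357,337)],0.066), "buttons",plane(c,[z(220,308),z(507,313)],0.055))
P=plane(c,[z(67,60),z(657,68),z(629,555),z(92,545)],0.05)
print(P,P.mean(0)); print(plane(c,[z(85,106),z(655,116),z(632,520),z(100,512)],0.05))
print(rel([0.536,0.082,0.16],np.radians(88.8)))
E
```

```text
griptop [[0.53726812 0.08114314 0.066     ]] buttons [[0.53082546 0.03661454 0.055     ]
 [0.53284516 0.1288212  0.055     ]]
[[ 0.45207012 -0.00794455  0.05      ]
 [ 0.45521703  0.17489876  0.05      ]
 [ 0.62077231  0.17151402  0.05      ]
 [ 0.61635045 -0.011734    0.05      ]] [0.53610248 0.08168356 0.05      ]
[[ 0.46636486 -0.00339042  0.05      ]
 [ 0.47016651  0.17483099  0.05      ]
 [ 0.60776158  0.17211512  0.05      ]
 [ 0.60414029 -0.00816641  0.05      ]]
(array([180.3, -25.6,  64.9]), array([0.86, 0.  , 0.03]))
```

Emit:
{"op": "send_rows", "data": {
  "plan": [
    [30,-5,11,0,0,0],
    [60,-10,22,0.3,0,0],
    [90,-15,33,0.6,0,0],
    [120,-20,44,0.9,0,0],
    [150,-23,55,0.9,0,0],
    [170,-25.5,65,0.9,0,0],
    [178,-25.5,65,0.9,0,0],
    [180,-25.5,65,0.9,0,0],
    [180,-25.5,65,0.9,0,0],
    [180,-25.5,65,0.9,0,0]
  ]
}}

```text
clock: 5.5
tcp_pos: [0.5364, 0.0829, 0.1613]
orientation: [0.708, 0.007, 0.706, -0.007]
wrist_force: [-0.0, 0.5, 0.8]
finger_gap: 0.0848
```

```bash
python3 - <<'E'
from h import *
p,Rt,s=pose(); print(p)
c=cam("wrist","w3"); print(rel([0.5365,0.082,0.043],np.radians(88.8)))
E
```

```text
[0.53639201 0.08289527 0.16128326]
(array([118.2,  -0.9,  -0. ]), array([0.04, 0.09, 0.  ]))
```

View pics/w3.png

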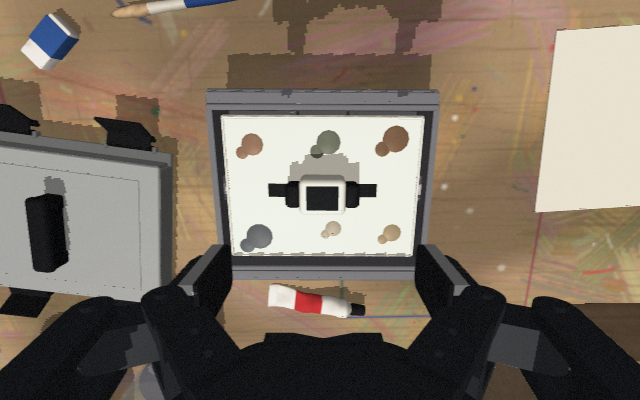

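```bash
python3 - <<'E'
from h import *
c=cam("wrist")
hsv=cv2.cvtColor(c["frame"],cv2.COLOR_BGR2HSV)
w=((hsv[...,2]>200)&(hsv[...,1]<40)).astype(np.uint8)
m=np.zeros_like(w);m[110:262,215:430]=1
for r in rects(c,w*m,0.039): print("pal",r)
k=(hsv[...,2]<70).astype(np.uint8);m[:]=0;m[183:213,303:341]=1
for r in rects(c,k*m,0.066,100): print("grip",r)
E
```

```text
pal (array([535.4,  81.5]), 169.6, 124.9, 88.9, array([321., 183.]))
grip (array([536. ,  81.5]), 24.2, 18.2, 88.91, array([322., 198.]))
```

Emit:
{"op": "send_rows", "data": {
  "plan": [
    [20,-1.4,0,0,0,0],
    [45,-1.4,0,0,0,0],
    [70,-1.4,0,0,0,0],
    [95,-1.4,0,0,0,0],
    [110,-1.4,0,0,0,0],
    [117,-1.4,0,0,0,0],
    [119,-1.4,0,0,0,0],
    [119,-1.4,0,0,0,0],
    [119,-1.4,0,0,0,0],
    [119,-1.4,0,0,0,0]
  ]
}}

```text
clock: 6.85
tcp_pos: [0.5364, 0.0814, 0.0418]
orientation: [0.707, 0.007, 0.707, -0.007]
wrist_force: [-0.0, -0.2, 0.6]
finger_gap: 0.0853
```

Emit:
{"op": "send_rows", "data": {
  "plan": [
    [0,0,0,0,0,0],
    [0,0,0,0,0,0],
    [0,0,0,0,0,0],
    [0,0,0,0,0,0],
    [0,0,0,0,0,0],
    [0,0,0,0,0,0],
    [0,0,0,0,0,0],
    [0,0,0,0,0,0],
    [0,0,0,0,0,0],
    [0,0,0,0,0,0]
  ],
  "claw": 38,
  "newtons": 40
}}

```text
clock: 8.1
tcp_pos: [0.5365, 0.0818, 0.0426]
orientation: [0.708, 0.007, 0.707, -0.007]
wrist_force: [-2.5, 0.8, 8.8]
finger_gap: 0.0415
```

```bash
python3 - <<'E'
from h import *
p,Rt,s=pose(); print(p,Rt.as_rotvec(),s["finger_gap"],s["wrist_force"])
c=cam("wrist","w4")
E
```

```text
[0.53652078 0.08182687 0.04258058] [ 0.01654898  1.56918542 -0.01538184] 0.04152602507186333 [-2.54874821  0.79912743  8.82983038]
```

View pics/w4.png

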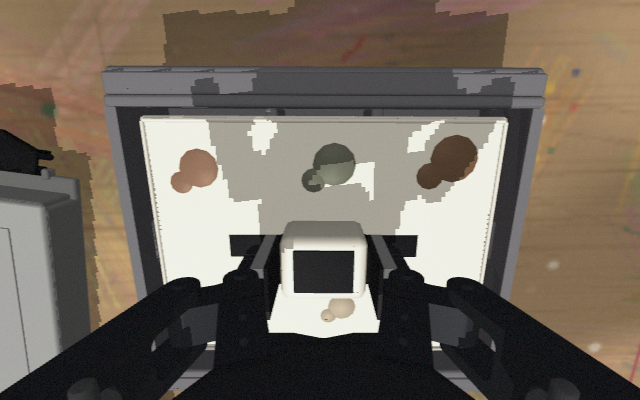

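Emit:
{"op": "send_rows", "data": {
  "plan": [
    [-3,0,0,0,0,0],
    [-6,0,0,0,0,0],
    [-10,0,0,0,0,0],
    [-16,0,0,0,0,0],
    [-24,0,0,0,0,0],
    [-36,0,0,0,0,0],
    [-50,0,0,0,0,0],
    [-65,0,0,0,0,0],
    [-80,0,0,0,0,0],
    [-80,0,0,0,0,0]
  ]
}}

```text
clock: 9.4
tcp_pos: [0.5373, 0.0814, 0.1231]
orientation: [0.708, 0.007, 0.706, -0.007]
wrist_force: [0.5, -0.2, -2.6]
finger_gap: 0.0415
```

```bash
python3 - <<'E'
from h import *
p,Rt,s=pose(); print(p,Rt.as_rotvec(),s["finger_gap"],s["wrist_force"])
c=cam("wrist","w5"); cam("side","s5")
print(rel([0.484,0.395,0.12],np.radians(92.7)))
E
```

```text
[0.53727427 0.08143788 0.12309868] [ 0.01607724  1.56739466 -0.01612762] 0.041478979977190814 [ 0.52795301 -0.15443188 -2.61068726]
(array([  1.3, 312.4, -58.4]), array([-3.87,  0.01,  0.01]))
```

View pics/w5.png

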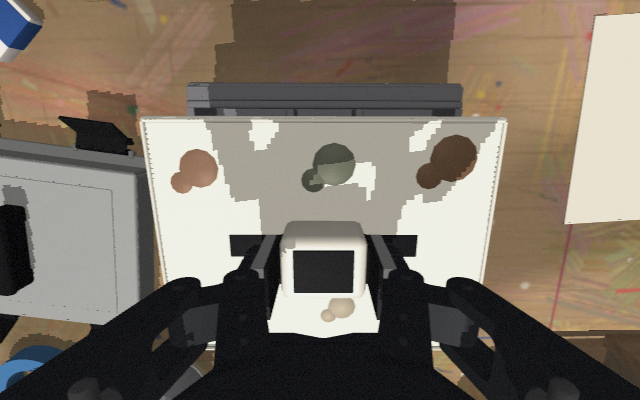

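View pics/s5.png

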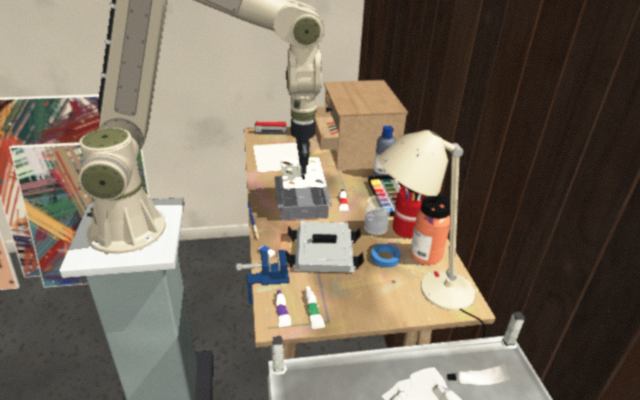

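```bash
python3 - <<'E'
from h import *
print(rel([0.472,0.392,0.12]),rel([0.472,0.392,0.0165]))
E
```

```text
(array([  1.3, 309.2, -70.4]), array([0., 0., 0.])) (array([104.8, 309.2, -70.4]), array([0., 0., 0.]))
```

Emit:
{"op": "send_rows", "data": {
  "plan": [
    [0,25,-5,0,0,0],
    [0,60,-14,0,0,0],
    [0,100,-23,0,0,0],
    [0,145,-33,0,0,0],
    [0,190,-43,0,0,0],
    [0,235,-53,0,0,0],
    [0,275,-63,0,0,0],
    [0,300,-69,0,0,0],
    [0,309,-70,0,0,0],
    [0,309,-70,0,0,0]
  ]
}}

```text
clock: 10.75
tcp_pos: [0.4721, 0.3916, 0.1205]
orientation: [0.707, 0.007, 0.707, -0.007]
wrist_force: [0.8, -0.4, -2.9]
finger_gap: 0.0417
```

```bash
python3 - <<'E'
from h import *
p,Rt,s=pose(); print(p,s["finger_gap"],s["wrist_force"])
print(rel([0.472,0.392,0.0165]),rel([0.472,0.392,0.0150]))
E
```

```text
[0.47206511 0.3916061  0.12046716] 0.04167359059903347 [ 0.76758161 -0.44249917 -2.85328109]
(array([104. ,   0.5,   0. ]), array([0., 0., 0.])) (array([105.5,   0.5,   0. ]), array([0., 0., 0.]))
```

Emit:
{"op": "send_rows", "data": {
  "plan": [
    [20,0,0,0,0,0],
    [45,0,0,0,0,0],
    [65,0,0,0,0,0],
    [80,0,0,0,0,0],
    [90,0,0,0,0,0],
    [97,0,0,0,0,0],
    [101,0,0,0,0,0],
    [103,0,0,0,0,0],
    [105,0,0,0,0,0],
    [105,0,0,0,0,0]
  ]
}}

```text
clock: 12.0
tcp_pos: [0.4724, 0.3919, 0.0163]
orientation: [0.707, 0.007, 0.707, -0.007]
wrist_force: [0.4, 0.4, -2.0]
finger_gap: 0.0416
```

Emit:
{"op": "send_rows", "data": {
  "plan": [
    [1,0,0,0,0,0],
    [2,0,0,0,0,0],
    [2,0,0,0,0,0],
    [2,0,0,0,0,0],
    [2,0,0,0,0,0],
    [2,0,0,0,0,0],
    [2,0,0,0,0,0],
    [2,0,0,0,0,0],
    [2,0,0,0,0,0],
    [2,0,0,0,0,0]
  ]
}}

```text
clock: 13.25
tcp_pos: [0.4726, 0.392, 0.0153]
orientation: [0.707, 0.007, 0.707, -0.007]
wrist_force: [-2.1, -2.7, 5.7]
finger_gap: 0.0416
```

Emit:
{"op": "send_rows", "data": {
  "plan": [
    [0,0,0,0,0,0],
    [0,0,0,0,0,0],
    [0,0,0,0,0,0],
    [0,0,0,0,0,0],
    [0,0,0,0,0,0],
    [0,0,0,0,0,0],
    [0,0,0,0,0,0],
    [0,0,0,0,0,0],
    [0,0,0,0,0,0],
    [0,0,0,0,0,0]
  ],
  "claw": 85
}}

```text
clock: 14.5
tcp_pos: [0.4724, 0.3918, 0.0143]
orientation: [0.707, 0.007, 0.707, -0.007]
wrist_force: [0.0, 0.3, 0.5]
finger_gap: 0.0849
```

```bash
python3 - <<'E'
from h import *
p,Rt,s=pose(); print(p,s["finger_gap"],s["wrist_force"],s["clock"])
cam("wrist","w6")
E
```

```text
[0.47236268 0.39181398 0.01425315] 0.08488282517222731 [0.0087826  0.25056301 0.46979088] 14.5
```

View pics/w6.png

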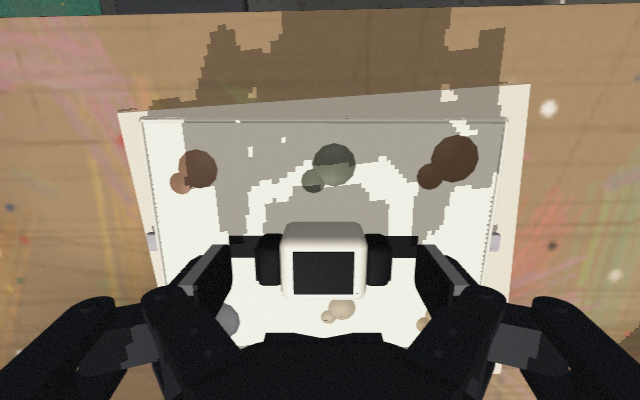

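```bash
python3 - <<'E'
from h import *
print(rel([0.52,0.04,0.27],np.pi/2))
E
```

```text
(array([-255.7, -350.7,   54.9]), array([-1.18,  0.  ,  0.  ]))
```

Emit:
{"op": "send_rows", "data": {
  "plan": [
    [-40,0,0,0,0,0],
    [-95,0,0,0,0,0],
    [-140,-25,5,0,0,0],
    [-175,-70,12,0,0,0],
    [-205,-120,20,0,0,0],
    [-230,-175,28,-1,0,0],
    [-250,-230,36,-1.2,0,0],
    [-256,-285,45,-1.2,0,0],
    [-256,-335,54,-1.2,0,0],
    [-256,-351,55,-1.2,0,0]
  ]
}}

```text
clock: 15.8
tcp_pos: [0.5205, 0.0372, 0.2704]
orientation: [0.707, 0.001, 0.707, -0.001]
wrist_force: [-0.7, 0.7, -0.4]
finger_gap: 0.085
```

```bash
python3 - <<'E'
from h import *
p,Rt,s=pose(); print(p,s["finger_gap"],s["wrist_force"],s["clock"])
cam("wrist","w7")
E
```

```text
[0.52045805 0.03716175 0.27039186] 0.08498634410102603 [-0.6980391   0.66878745 -0.3750254 ] 15.8
```

View pics/w7.png

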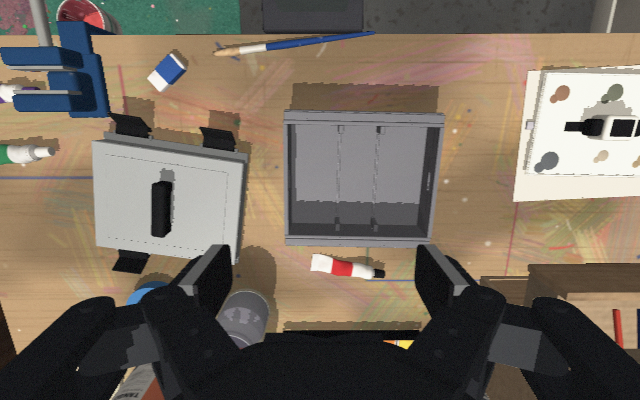

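```bash
cat >> h.py <<'E'
def tube(c,box,lo,hi,z=0.010,name="t"):
    """label blob (HSV range) and ends of whole tube inside px box"""
    u0,v0,u1,v1=box
    hsv=cv2.cvtColor(c["frame"],cv2.COLOR_BGR2HSV); m=np.zeros(hsv.shape[:2],np.uint8); m[v0:v1,u0:u1]=1
    lab=(cv2.inRange(hsv,np.array(lo),np.array(hi))>0).astype(np.uint8)*m
    wh=((hsv[...,2]>165)&(hsv[...,1]<45)).astype(np.uint8)*m
    allm=cv2.morphologyEx(lab|wh,cv2.MORPH_CLOSE,np.ones((5,5),np.uint8))
    return rects(c,lab,z,40),rects(c,allm,z,100)
E
python3 - <<'E'
from h import *
c=cam("wrist")
for r in tube(c,(300,248,395,290),(0,120,90),(8,255,255)): print(r)
zoom(c,290,235,400,295,6,"w7z")
print("cap tip, tail corners",plane(c,[(385,272),(311,262),(312,255),(311,270)],0.010))
print("lid",plane(c,[(160,195)],0.066), "jar", plane(c,[(245,310)],0.1))
E
```

```text
[(array([669.6,  63.5]), 29.0, 25.3, 83.89, array([342., 268.]))]
[(array([669.4,  63.9]), 92.1, 27.5, 77.39, array([340., 267.]))]
cap tip, tail corners [[0.67662536 0.12555973 0.01      ]
 [0.66052246 0.01847541 0.01      ]
 [0.64954137 0.02003456 0.01      ]
 [0.67325351 0.01832198 0.01      ]]
lid [[ 0.54588027 -0.15362213  0.066     ]] jar [[ 0.67593596 -0.05533912  0.1       ]]
```

View pics/w7z.png

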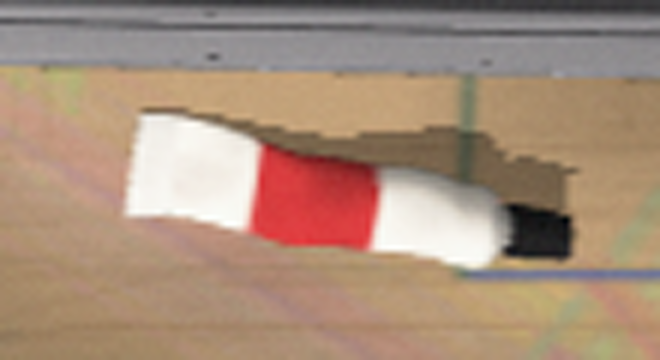

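```bash
python3 - <<'E'
from h import *
p,R0,s=pose()
t=down(np.radians(-9.4)); print((R0.inv()*t).as_rotvec(degrees=True), rel([0.669,0.0685,0.12]))
E
```

```text
[ 9.92624205e+01 -1.37956791e-02  1.35495249e-02] (array([150.1,  30.4, 148.9]), array([0., 0., 0.]))
```

Emit:
{"op": "send_rows", "data": {
  "plan": [
    [0,3,15,10,0,0],
    [0,6,30,20,0,0],
    [10,9,45,30,0,0],
    [25,12,60,40,0,0],
    [40,15,75,50,0,0],
    [60,18,90,60,0,0],
    [80,21,105,70,0,0],
    [105,25,120,80,0,0],
    [130,28,137,90,0,0],
    [150,30.5,149,99.3,0,0]
  ],
  "claw": 60
}}

```text
clock: 17.15
tcp_pos: [0.669, 0.0729, 0.1187]
orientation: [-0.457, -0.539, -0.458, 0.54]
wrist_force: [-0.1, -0.1, 0.8]
finger_gap: 0.0601
```

```bash
python3 - <<'E'
from h import *
p,R0,s=pose(); print(p,s["joint_pos"],s["finger_gap"])
cam("wrist","w8")
print(rel([0.669,0.0685,0.004],np.radians(-9.4)))
E
```

```text
[0.66897479 0.07287723 0.1187158 ] [-1.08837509e-02  5.51982554e-01  1.34326076e-01  1.15450116e+00
  5.12072641e-04  1.72475003e+00] 0.060089920347214144
(array([111.7,   1.4,   4.4]), array([-0.31, -0.  ,  0.24]))
```

View pics/w8.png

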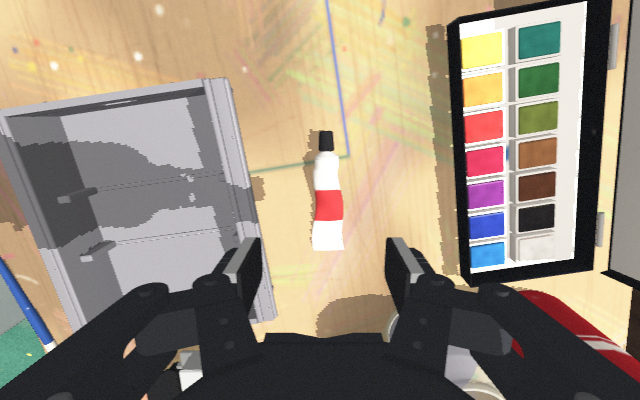

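```bash
python3 - <<'E'
from h import *
c=cam("wrist"); P=plane(c,[(326,131),(328,249),(328,205),(313,247),(343,247)],0.010); print(P, P[0]-P[1], np.degrees(np.arctan2(*(P[0]-P[1])[1::-1])),(P[0]+P[1])/2)
d=cam("side"); print(plane(d,[(377.5,202)],0.1),plane(d,[(376,226)],0.0)); zoom(d,300,150,440,280,5,"s8")
E
```

```text
[[0.68056485 0.12454158 0.01      ]
 [0.66568766 0.02483298 0.01      ]
 [0.67221645 0.064353   0.01      ]
 [0.65310894 0.02886319 0.01      ]
 [0.67887822 0.02453558 0.01      ]] [0.0148772 0.0997086 0.       ] 81.51368871760636 [0.67312625 0.07468728 0.01      ]
[[ 0.73779596 -0.08254603  0.1       ]] [[ 7.46925023e-01 -6.86999467e-02  1.11022302e-16]]
```

View pics/s8.png

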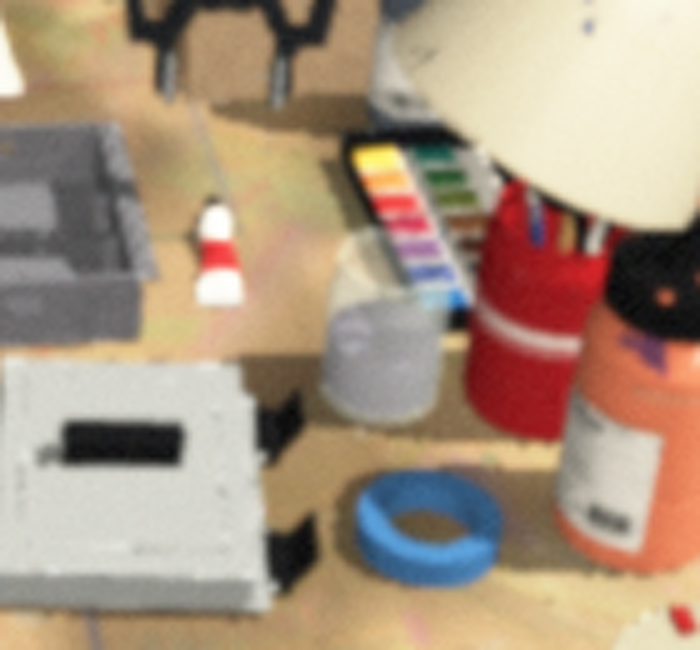

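```bash
python3 - <<'E'
from h import *
print(rel([0.6715,0.070,0.004],np.radians(-8.6)))
E
```

```text
(array([114.6,   4.3,   1.7]), array([-0.39,  0.01,  0.21]))
```

Emit:
{"op": "send_rows", "data": {
  "plan": [
    [10,3,1,-0.4,0,0.2],
    [30,4,1.7,-0.4,0,0.2],
    [50,4,1.7,-0.4,0,0.2],
    [70,4,1.7,-0.4,0,0.2],
    [88,4,1.7,-0.4,0,0.2],
    [100,4,1.7,-0.4,0,0.2],
    [108,4,1.7,-0.4,0,0.2],
    [112,4,1.7,-0.4,0,0.2],
    [114,4,1.7,-0.4,0,0.2],
    [114,4,1.7,-0.4,0,0.2]
  ],
  "claw": 46
}}

```text
clock: 18.55
tcp_pos: [0.6731, 0.068, 0.0066]
orientation: [0.461, 0.538, 0.459, -0.536]
wrist_force: [-0.9, -1.8, 0.2]
finger_gap: 0.0465
```

Emit:
{"op": "send_rows", "data": {
  "plan": [
    [0,0,0,0,0,0],
    [0,0,0,0,0,0],
    [0,0,0,0,0,0],
    [0,0,0,0,0,0],
    [0,0,0,0,0,0],
    [0,0,0,0,0,0],
    [0,0,0,0,0,0],
    [0,0,0,0,0,0],
    [0,0,0,0,0,0],
    [0,0,0,0,0,0]
  ],
  "claw": 10,
  "newtons": 25
}}

```text
clock: 19.8
tcp_pos: [0.6731, 0.068, 0.0067]
orientation: [0.461, 0.538, 0.459, -0.536]
wrist_force: [-0.7, 1.1, 5.3]
finger_gap: 0.0234
```

Emit:
{"op": "send_rows", "data": {
  "plan": [
    [-10,0,0,0,0,0],
    [-30,0,0,0,0,0],
    [-55,0,0,0,0,0],
    [-85,0,0,0,0,0],
    [-110,0,0,0,0,0],
    [-130,0,0,0,0,0],
    [-140,0,0,0,0,0],
    [-140,0,0,0,0,0],
    [-140,0,0,0,0,0],
    [-140,0,0,0,0,0]
  ]
}}

```text
clock: 21.05
tcp_pos: [0.6717, 0.0681, 0.145]
orientation: [0.46, 0.537, 0.459, -0.537]
wrist_force: [-0.4, -0.0, 0.4]
finger_gap: 0.0235
```

```bash
python3 - <<'E'
from h import *
p,R0,s=pose(); print(p,s["joint_pos"],s["finger_gap"])
cam("wrist","w9")
t=down(np.radians(88.8)); print((R0.inv()*t).as_rotvec(degrees=True), rel([0.536,0.138,0.12]))
E
```

```text
[0.67167938 0.06806281 0.14498373] [-1.75339708e-02  5.40708406e-01  1.81132134e-01  1.20982864e+00
 -5.69777012e-04  1.70819000e+00] 0.023512307700799283
[-9.76767023e+01  8.70871792e-02 -4.39240653e-02] (array([  24.9, -145. ,  -48.2]), array([0., 0., 0.]))
```

View pics/w9.png

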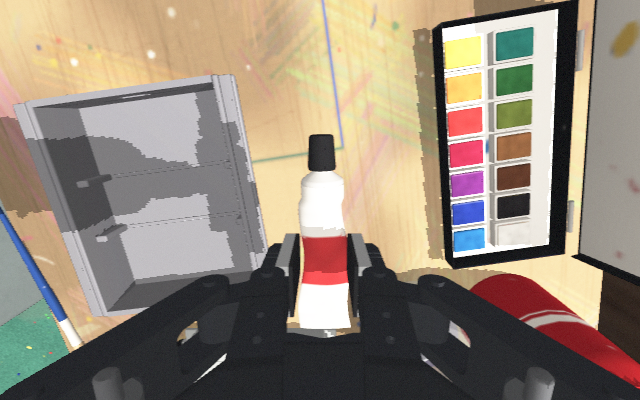

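```bash
python3 - <<'E'
from h import *
print(rel([0.537,0.1337,0.11]))
E
```

```text
(array([  34.9, -143.4,  -44.1]), array([0., 0., 0.]))
```

Emit:
{"op": "send_rows", "data": {
  "plan": [
    [0,-14,-6,-9.8,0,0],
    [0,-28,-12,-19.5,0,0],
    [0,-42,-18,-29.3,0,0],
    [0,-56,-24,-39,0,0],
    [0,-70,-30,-48.8,0,0],
    [0,-85,-36,-58.6,0,0],
    [0,-100,-40,-68.4,0,0],
    [10,-120,-44,-78,0,0],
    [15,-135,-44,-88,0,0],
    [20,-143,-44,-97.7,0,0]
  ]
}}

```text
clock: 22.35
tcp_pos: [0.5367, 0.1338, 0.1252]
orientation: [0.708, 0.005, 0.706, -0.005]
wrist_force: [0.6, -0.2, -0.2]
finger_gap: 0.0236
```

```bash
python3 - <<'E'
from h import *
p,R0,s=pose(); print(p,s["joint_pos"],s["finger_gap"])
cam("wrist","w10")
print(rel([0.5365,0.1337,0.012],np.radians(88.8)))
E
```

```text
[0.53666831 0.13376986 0.12518272] [ 9.96642240e-02  3.23583440e-01 -2.06064183e-01  1.03895488e+00
 -9.72977162e-04  1.14146111e-01] 0.02355873836732627
(array([ 1.125e+02, -1.000e-01,  1.000e+00]), array([0.66, 0.02, 0.05]))
```

View pics/w10.png

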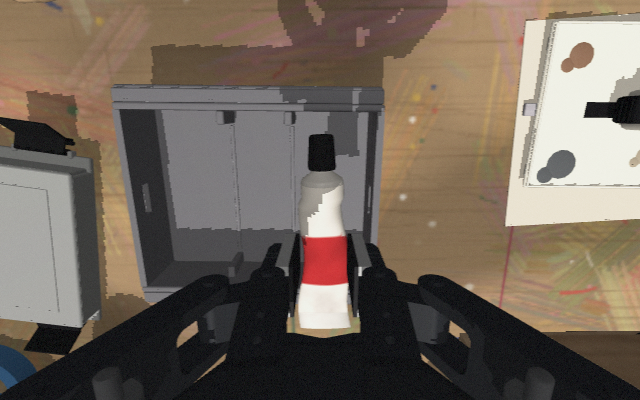

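Emit:
{"op": "send_rows", "data": {
  "plan": [
    [10,-2,0,0.6,0,0],
    [30,-3.8,1,0.6,0,0],
    [50,-3.8,1,0.6,0,0],
    [65,-3.8,1,0.6,0,0],
    [78,-3.8,1,0.6,0,0],
    [88,-3.8,1,0.6,0,0],
    [98,-3.8,1,0.6,0,0],
    [104,-3.8,1,0.6,0,0],
    [108,-3.8,1,0.6,0,0],
    [109,-3.8,1,0.6,0,0]
  ]
}}

```text
clock: 23.65
tcp_pos: [0.5392, 0.1297, 0.0167]
orientation: [0.708, 0.011, 0.706, -0.011]
wrist_force: [-1.1, 0.6, -1.1]
finger_gap: 0.0235
```

Emit:
{"op": "send_rows", "data": {
  "plan": [
    [2,0,0,0,0,0],
    [4,0,0,0,0,0],
    [5,0,0,0,0,0],
    [5.5,0,0,0,0,0],
    [5.5,0,0,0,0,0],
    [5.5,0,0,0,0,0],
    [5.5,0,0,0,0,0],
    [5.5,0,0,0,0,0],
    [5.5,0,0,0,0,0],
    [5.5,0,0,0,0,0]
  ]
}}

```text
clock: 24.9
tcp_pos: [0.5392, 0.1297, 0.0113]
orientation: [0.708, 0.011, 0.706, -0.011]
wrist_force: [0.3, -0.4, -0.6]
finger_gap: 0.0233
```

Emit:
{"op": "send_rows", "data": {
  "plan": [
    [0,0,0,0,0,0],
    [0,0,0,0,0,0],
    [0,0,0,0,0,0],
    [0,0,0,0,0,0],
    [-5,0,0,0,0,0],
    [-25,0,0,0,0,0],
    [-60,0,0,0,0,0],
    [-110,0,0,0,0,0],
    [-160,0,0,0,0,0],
    [-210,0,0,0,0,0]
  ],
  "claw": 36
}}

```text
clock: 26.15
tcp_pos: [0.5383, 0.1298, 0.2234]
orientation: [0.708, 0.011, 0.706, -0.011]
wrist_force: [1.0, -0.1, 0.6]
finger_gap: 0.036
```

```bash
python3 - <<'E'
from h import *
p,R0,s=pose(); print(p,s["joint_pos"],s["finger_gap"])
cam("wrist","w11")
print(rel([0.45,-0.30,0.25],np.radians(90)))
E
```

```text
[0.53826395 0.12982106 0.22337267] [ 9.21952957e-02  2.70732999e-01 -3.13424260e-02  1.26471731e+00
 -9.50756989e-04  1.23187863e-01] 0.03602092068532378
(array([ -20.8, -432.7,  -77.5]), array([-1.77,  0.82, -0.03]))
```

View pics/w11.png

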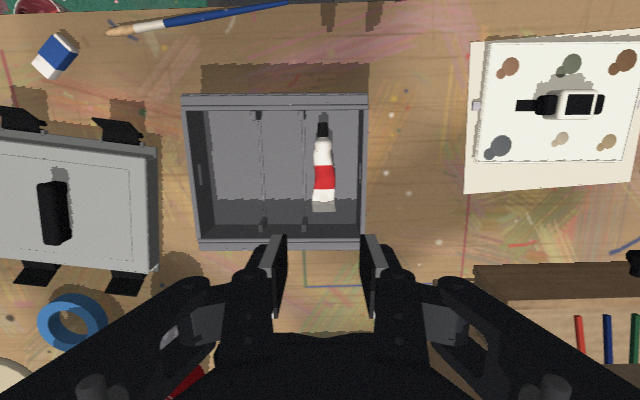

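Emit:
{"op": "send_rows", "data": {
  "plan": [
    [-5,-30,-7,0,0,0],
    [-10,-75,-18,0,0,0],
    [-15,-125,-28,0,0,0],
    [-20,-180,-40,0,0,0],
    [-20,-235,-52,0,0,0],
    [-20,-290,-64,-1,0,0],
    [-20,-345,-76,-1.8,0.8,0],
    [-20,-395,-87,-1.8,0.8,0],
    [-20,-430,-95,-1.8,0.8,0],
    [-20,-450,-98,-1.8,0.8,0]
  ],
  "claw": 60
}}

```text
clock: 27.45
tcp_pos: [0.4259, -0.3185, 0.2412]
orientation: [0.703, 0.0, 0.711, -0.001]
wrist_force: [0.5, -0.2, -0.7]
finger_gap: 0.0602
```

```bash
python3 - <<'E'
from h import *
p,R0,s=pose(); print(p,s["joint_pos"],s["finger_gap"])
c=cam("wrist","w12")
E
```

```text
[ 0.42587078 -0.31852284  0.24116172] [-0.78879682  0.23300708 -0.03749443  1.30729832 -0.00767845 -0.78714229] 0.06019559010401922
```

View pics/w12.png

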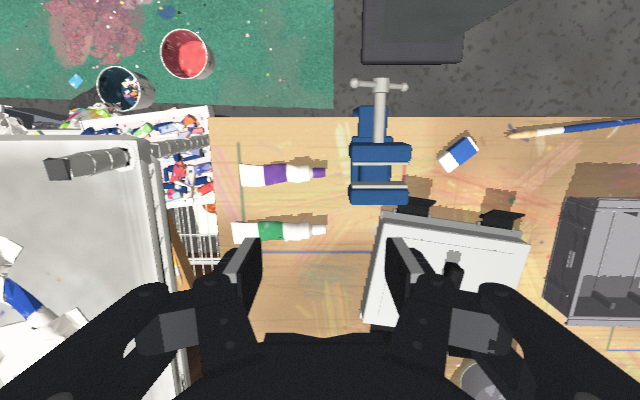

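```bash
python3 - <<'E'
from h import *
c=cam("wrist"); zoom(c,225,150,345,250,6,"w12z")
P=plane(c,[(240,174.5),(326,173),(234,231.5),(327,228)],0.010); print(P)
for a,b in((0,1),(2,3)):
    d=P[b]-P[a]; print(np.linalg.norm(d),np.degrees(np.arctan2(d[1],d[0])),(P[a]+P[b])/2)
E
```

```text
[[ 0.4303173  -0.4232638   0.01      ]
 [ 0.42850783 -0.3174378   0.01      ]
 [ 0.50499158 -0.43619112  0.01      ]
 [ 0.50022912 -0.31603293  0.01      ]]
0.10584146311874479 90.97958194334316 [ 0.42941257 -0.3703508   0.01      ]
0.1202525354252975 92.26972460525032 [ 0.50261035 -0.37611203  0.01      ]
```

View pics/w12z.png

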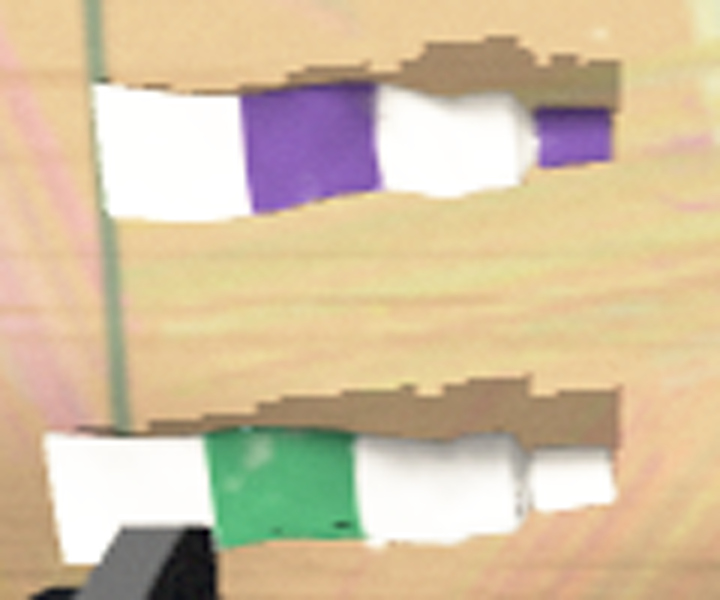

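```bash
python3 - <<'E'
from h import *
p,R0,s=pose(); print(p)
t=down(np.radians(182.3)); print((R0.inv()*t).as_rotvec(degrees=True), rel([0.503,-0.380,0.12]))
E
```

```text
[ 0.42627904 -0.31840776  0.24099613]
[-92.40481849  -0.48787372  -0.45256545] (array([120.2, -61.4,  78.1]), array([0., 0., 0.]))
```

Emit:
{"op": "send_rows", "data": {
  "plan": [
    [5,-6,8,-9.3,0,0],
    [10,-12,16,-18.5,0,0],
    [20,-18,24,-27.8,0,0],
    [30,-24,32,-37,0,0],
    [45,-30,40,-46.2,0,0],
    [60,-37,48,-55.5,0,0],
    [75,-43,56,-64.7,0,0],
    [90,-49,64,-74,-0.3,-0.3],
    [105,-56,72,-83.2,-0.5,-0.5],
    [120,-61.5,78,-92.4,-0.5,-0.5]
  ],
  "claw": 54
}}

```text
clock: 28.8
tcp_pos: [0.5043, -0.3768, 0.1201]
orientation: [-0.488, 0.512, -0.487, -0.512]
wrist_force: [-0.0, -0.4, 0.3]
finger_gap: 0.0539
```

```bash
python3 - <<'E'
from h import *
p,R0,s=pose(); print(p,s["joint_pos"],s["finger_gap"])
c=cam("wrist","w13")
print(rel([0.503,-0.380,0.006],np.radians(182.3)))
E
```

```text
[ 0.50429171 -0.3768341   0.12007634] [-7.69550962e-01  4.67766816e-01 -5.41131826e-04  1.10225159e+00
  8.04916342e-04 -2.38997527e+00] 0.053856994769880054
(array([111.7,   1.1,  -3.4]), array([ 0.8 ,  0.11, -0.05]))
```

View pics/w13.png

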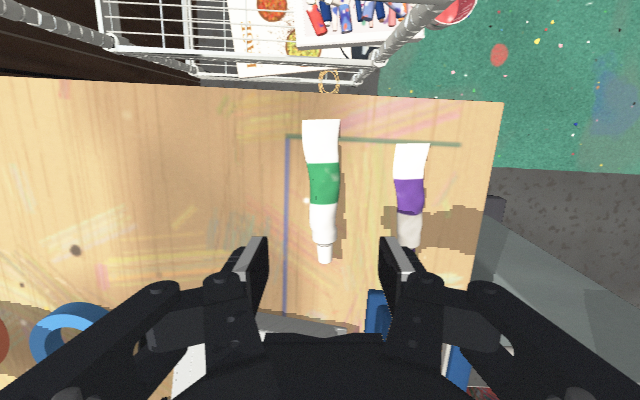

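```bash
python3 - <<'E'
from h import *
c=cam("wrist")
P=plane(c,[(321,121),(325,262),(324,183),(411,145),(409,246)],0.011); print(P); d=P[1]-P[0]
print(np.linalg.norm(d),np.degrees(np.arctan2(d[1],d[0])),(P[0]+P[1])/2)
print(rel([0.503,-0.380,0.006],np.radians(182.3)))
E
```

```text
[[ 0.50973847 -0.43796305  0.011     ]
 [ 0.4996617  -0.31675733  0.011     ]
 [ 0.50459259 -0.38844007  0.011     ]
 [ 0.43689931 -0.42335459  0.011     ]
 [ 0.42716359 -0.33621752  0.011     ]]
0.1216238733430997 94.75251581651872 [ 0.50470008 -0.37736019  0.011     ]
(array([112.5,   0.5,  -3.8]), array([ 0.25,  0.14, -0.08]))
```

Emit:
{"op": "send_rows", "data": {
  "plan": [
    [10,0,-2,0,0,0],
    [30,-0.5,-4,0,0,0],
    [50,-0.5,-4,0,0,0],
    [70,-0.5,-4,-0.5,0,0],
    [88,-0.5,-4,-0.5,0,0],
    [100,-0.5,-4,-0.5,0,0],
    [107,-0.5,-4,-0.5,0,0],
    [111,-0.5,-4,-0.5,0,0],
    [112.5,-0.5,-4,-0.5,0,0],
    [112.5,-0.5,-4,-0.5,0,0]
  ]
}}

```text
clock: 30.15
tcp_pos: [0.5042, -0.3827, 0.0082]
orientation: [-0.487, 0.513, -0.487, -0.512]
wrist_force: [0.3, -1.1, -0.0]
finger_gap: 0.0539
```

Emit:
{"op": "send_rows", "data": {
  "plan": [
    [0,0,0,0,0,0],
    [0,0,0,0,0,0],
    [0,0,0,0,0,0],
    [0,0,0,0,0,0],
    [0,0,0,0,0,0],
    [0,0,0,0,0,0],
    [0,0,0,0,0,0],
    [0,0,0,0,0,0],
    [0,0,0,0,0,0],
    [0,0,0,0,0,0]
  ],
  "claw": 10,
  "newtons": 25
}}

```text
clock: 31.4
tcp_pos: [0.5044, -0.3827, 0.0084]
orientation: [-0.487, 0.513, -0.487, -0.512]
wrist_force: [0.6, 0.0, 5.5]
finger_gap: 0.0247
```

Emit:
{"op": "send_rows", "data": {
  "plan": [
    [-10,0,0,0,0,0],
    [-30,0,0,0,0,0],
    [-60,0,0,0,0,0],
    [-100,0,0,0,0,0],
    [-140,0,0,0,0,0],
    [-180,0,0,0,0,0],
    [-190,0,0,0,0,0],
    [-190,0,0,0,0,0],
    [-190,0,0,0,0,0],
    [-190,0,0,0,0,0]
  ]
}}

```text
clock: 32.65
tcp_pos: [0.5032, -0.3818, 0.196]
orientation: [0.487, -0.512, 0.487, 0.514]
wrist_force: [0.3, 0.1, -0.9]
finger_gap: 0.0247
```

```bash
python3 - <<'E'
from h import *
p,R0,s=pose(); print(p,s["joint_pos"],s["finger_gap"])
c=cam("wrist","w14")
t=down(np.radians(88.8)); print((R0.inv()*t).as_rotvec(degrees=True), rel([0.536,0.032,0.14]))
E
```

```text
[ 0.50321216 -0.38175348  0.19599546] [-7.76101499e-01  4.37777520e-01  1.42165103e-01  1.27791902e+00
  2.10191665e-04 -2.39789035e+00] 0.024663224539234804
[ 9.41215751e+01  1.45187676e-02 -1.75743542e-01] (array([ 56.9, -53.8, 411.6]), array([0., 0., 0.]))
```

View pics/w14.png

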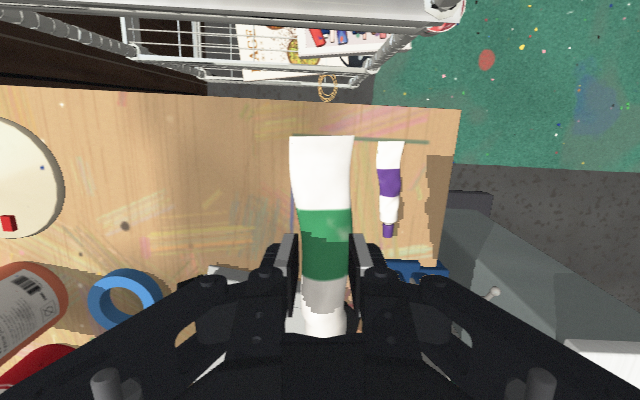

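Emit:
{"op": "send_rows", "data": {
  "plan": [
    [0,-5,38,9.4,0,0],
    [0,-10,80,18.8,0,0],
    [0,-16,122,28.2,0,0],
    [0,-22,165,37.6,0,0],
    [0,-28,208,47,0,0],
    [0,-33,250,56.4,0,0],
    [5,-39,295,65.8,0,0],
    [10,-45,340,75.2,0,0],
    [20,-50,385,84.7,0,0],
    [40,-54,411,94.1,0,-0.1]
  ]
}}

```text
clock: 33.95
tcp_pos: [0.5371, 0.0329, 0.1577]
orientation: [0.708, 0.008, 0.706, -0.009]
wrist_force: [0.8, -0.8, -0.9]
finger_gap: 0.0248
```

```bash
python3 - <<'E'
from h import *
p,R0,s=pose(); print(p,s["joint_pos"],s["finger_gap"])
c=cam("wrist","w15")
print(rel([0.535,0.032,0.014],np.radians(88.8)))
E
```

```text
[0.5370822  0.03287473 0.15770454] [-8.75490742e-02  2.73406470e-01 -1.91864320e-01  1.10272697e+00
 -9.66607925e-04 -6.34636916e-02] 0.02479092361051812
(array([ 1.405e+02, -3.400e+00,  1.000e-01]), array([-0.41, -0.12, -0.06]))
```

View pics/w15.png

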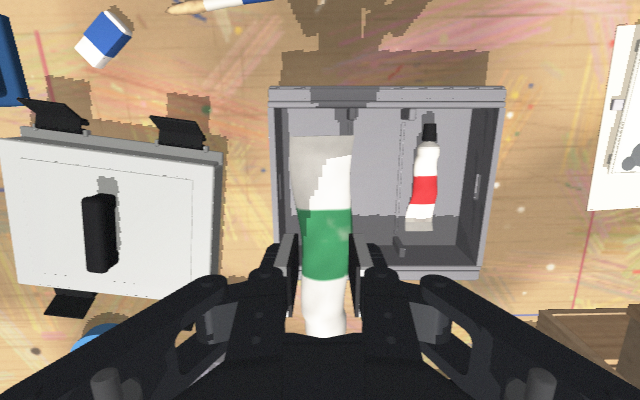

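```bash
python3 - <<'E'
from h import *
c=cam("wrist"); p,R0,s=pose(); print(p,s["finger_gap"])
for z in (0.15,0.16,.17): print(plane(c,[(323,136),(294,137),(354,136)],z))
print(rel([0.531,0.032,0.014],np.radians(88.8)))
E
```

```text
[0.53496654 0.03343955 0.15526728] 0.024807369517170733
[[0.4797681  0.03608327 0.15      ]
 [0.47986508 0.02250776 0.15      ]
 [0.48015562 0.05057416 0.15      ]]
[[0.47908963 0.03608713 0.16      ]
 [0.47917999 0.02343855 0.16      ]
 [0.47945069 0.04958859 0.16      ]]
[[0.47841117 0.03609099 0.17      ]
 [0.4784949  0.02436934 0.17      ]
 [0.47874577 0.04860302 0.17      ]]
(array([141.3,  -1.5,  -3.5]), array([ 0.15, -0.17,  0.02]))
```

Emit:
{"op": "send_rows", "data": {
  "plan": [
    [15,-1.5,-3,0,0,0],
    [40,-1.5,-5,0,0,0],
    [65,-1.5,-5,0,0,0],
    [85,-1.5,-5,0,0,0],
    [100,-1.5,-5,0,0,0],
    [113,-1.5,-5,0,0,0],
    [123,-1.5,-5,0,0,0],
    [130,-1.5,-5,0,0,0],
    [135,-1.5,-5,0,0,0],
    [137,-1.5,-5,0,0,0]
  ]
}}

```text
clock: 35.3
tcp_pos: [0.5322, 0.0293, 0.0207]
orientation: [0.708, 0.007, 0.706, -0.008]
wrist_force: [-0.0, 0.5, -0.9]
finger_gap: 0.0247
```

Emit:
{"op": "send_rows", "data": {
  "plan": [
    [2,1,-1,0,0,0],
    [4,1,-2,0,0,0],
    [6,1,-2,0,0,0],
    [7.5,1,-2,0,0,0],
    [8,1,-2,0,0,0],
    [8,1,-2,0,0,0],
    [8,1,-2,0,0,0],
    [8,1,-2,0,0,0],
    [8,1,-2,0,0,0],
    [8,1,-2,0,0,0]
  ]
}}

```text
clock: 36.55
tcp_pos: [0.5301, 0.0303, 0.0128]
orientation: [0.708, 0.007, 0.706, -0.008]
wrist_force: [-0.0, -0.3, -0.1]
finger_gap: 0.0247
```

Emit:
{"op": "send_rows", "data": {
  "plan": [
    [0,0,0,0,0,0],
    [0,0,0,0,0,0],
    [0,0,0,0,0,0],
    [0,0,0,0,0,0],
    [-5,0,0,0,0,0],
    [-25,0,0,0,0,0],
    [-60,0,0,0,0,0],
    [-110,0,0,0,0,0],
    [-160,0,0,0,0,0],
    [-200,0,0,0,0,0]
  ],
  "claw": 37
}}

```text
clock: 37.8
tcp_pos: [0.5301, 0.0305, 0.2155]
orientation: [0.708, 0.007, 0.706, -0.008]
wrist_force: [1.0, 0.4, -0.5]
finger_gap: 0.037
```

```bash
python3 - <<'E'
from h import *
p,R0,s=pose(); print(p,s["joint_pos"],s["finger_gap"])
c=cam("wrist","w16"); print(rel([0.45,-0.30,0.24]),rel([0.430,-0.374,0.12]))
t=down(np.radians(181.5)); print((R0.inv()*t).as_rotvec(degrees=True))
E
```

```text
[0.53011643 0.03052523 0.21552569] [-9.30820299e-02  2.29869075e-01 -1.04434190e-01  1.23247274e+00
 -1.11201005e-03 -7.26085955e-02] 0.036983077681759326
(array([ -19.5, -332. ,  -75.4]), array([0., 0., 0.])) (array([ 100.5, -406.2,  -95.3]), array([0., 0., 0.]))
[-92.67302217   0.10885223   0.24400431]
```

View pics/w16.png

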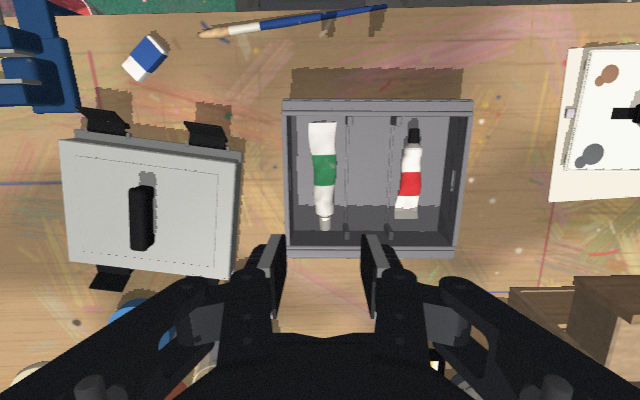

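Emit:
{"op": "send_rows", "data": {
  "plan": [
    [0,-35,-8,-9.3,0,0],
    [0,-76,-18,-18.6,0,0],
    [0,-118,-28,-27.9,0,0],
    [0,-160,-38,-37.2,0,0],
    [0,-202,-48,-46.5,0,0],
    [0,-245,-58,-55.8,0,0],
    [0,-290,-68,-65,0,0],
    [0,-335,-78,-74,0,0],
    [20,-380,-88,-83.5,0,0],
    [45,-406,-95,-92.7,0,0.2]
  ],
  "claw": 54
}}

```text
clock: 39.1
tcp_pos: [0.4262, -0.3761, 0.1683]
orientation: [-0.492, 0.508, -0.492, -0.507]
wrist_force: [1.4, 0.4, -0.7]
finger_gap: 0.0543
```

```bash
python3 - <<'E'
from h import *
p,R0,s=pose(); print(p,s["joint_pos"],s["finger_gap"])
c=cam("wrist","w17")
E
```

```text
[ 0.42622001 -0.376121    0.16828098] [-8.64240292e-01  3.24798909e-01 -9.36870081e-02  1.15102000e+00
 -2.22477692e-06 -2.46520027e+00] 0.05432813181862488
```

View pics/w17.png

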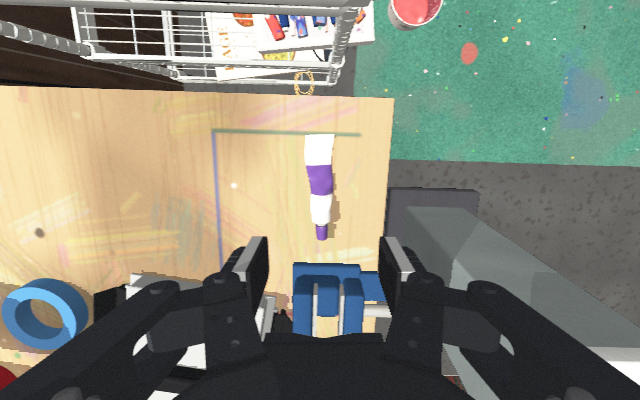

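```bash
python3 - <<'E'
from h import *
c=cam("wrist")
for z in (0.03,.06,.1): print(z,plane(c,[(293,263),(360,263)],z)[:,:2])
P=plane(c,[(319,135),(321.5,240)],0.01); d=P[1]-P[0]; print(P,np.linalg.norm(d),np.degrees(np.arctan2(d[1],d[0])),P.mean(0))
print(rel([0.430,-0.374,0.0055],np.radians(181.5)))
E
```

```text
0.03 [[ 0.45161115 -0.30079651]
 [ 0.38550585 -0.30302344]]
0.06 [[ 0.44900872 -0.31643419]
 [ 0.39009131 -0.31841898]]
0.1 [[ 0.44553881 -0.33728444]
 [ 0.39620525 -0.33894637]]
[[ 0.43003723 -0.42434059  0.01      ]
 [ 0.42408231 -0.31762211  0.01      ]] 0.10688449844342837 93.19380990697802 [ 0.42705977 -0.37098135  0.01      ]
(array([ 1.597e+02, -6.100e+00,  1.000e-01]), array([-0.1 ,  0.22, -0.2 ]))
```

Emit:
{"op": "send_rows", "data": {
  "plan": [
    [15,-2,0,-1,0.2,-0.2],
    [40,-4,0,-1,0.2,-0.2],
    [70,-4,0,-1,0.2,-0.2],
    [100,-4,0,-1,0.2,-0.2],
    [125,-4,0,-1,0.2,-0.2],
    [142,-4,0,-1,0.2,-0.2],
    [152,-4,0,-1,0.2,-0.2],
    [157,-4,0,-1,0.2,-0.2],
    [159,-4,0,-1,0.2,-0.2],
    [159,-4,0,-1,0.2,-0.2]
  ]
}}

```text
clock: 40.45
tcp_pos: [0.4307, -0.3735, 0.0097]
orientation: [-0.489, 0.513, -0.489, -0.509]
wrist_force: [0.6, 0.1, 0.0]
finger_gap: 0.054
```

Emit:
{"op": "send_rows", "data": {
  "plan": [
    [0,0,0,0,0,0],
    [0,0,0,0,0,0],
    [0,0,0,0,0,0],
    [0,0,0,0,0,0],
    [0,0,0,0,0,0],
    [0,0,0,0,0,0],
    [0,0,0,0,0,0],
    [0,0,0,0,0,0],
    [0,0,0,0,0,0],
    [0,0,0,0,0,0]
  ],
  "claw": 10,
  "newtons": 25
}}

```text
clock: 41.7
tcp_pos: [0.4306, -0.3735, 0.0096]
orientation: [-0.489, 0.512, -0.489, -0.509]
wrist_force: [-1.9, 0.5, 5.3]
finger_gap: 0.0204
```

Emit:
{"op": "send_rows", "data": {
  "plan": [
    [-10,0,0,0,0,0],
    [-30,0,0,0,0,0],
    [-60,0,0,0,0,0],
    [-100,0,0,0,0,0],
    [-140,0,0,0,0,0],
    [-180,0,0,0,0,0],
    [-200,0,0,0,0,0],
    [-200,0,0,0,0,0],
    [-200,0,0,0,0,0],
    [-200,0,0,0,0,0]
  ]
}}

```text
clock: 42.95
tcp_pos: [0.4293, -0.3721, 0.2076]
orientation: [-0.489, 0.511, -0.489, -0.51]
wrist_force: [-0.5, -0.6, -0.1]
finger_gap: 0.0207
```

```bash
python3 - <<'E'
from h import *
p,R0,s=pose(); print(p,s["joint_pos"],s["finger_gap"])
c=cam("wrist","w18")
t=down(np.radians(88.8)); print((R0.inv()*t).as_rotvec(degrees=True), rel([0.536,0.083,0.15]))
E
```

```text
[ 0.42930898 -0.37205716  0.20759189] [-8.55786013e-01  3.06283154e-01 -2.17002048e-02  1.24171720e+00
  7.84007951e-04 -2.47068060e+00] 0.02074823662425314
[9.37266530e+01 4.44188869e-02 7.42569232e-02] (array([  57.7, -126.5,  450. ]), array([0., 0., 0.]))
```

View pics/w18.png

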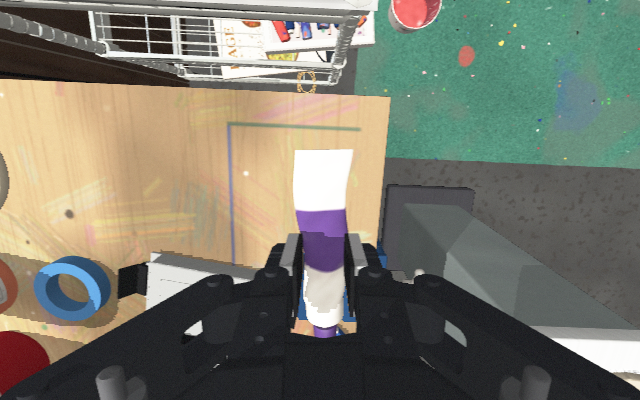

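Emit:
{"op": "send_rows", "data": {
  "plan": [
    [0,-10,40,9.4,0,0],
    [0,-22,85,18.8,0,0],
    [0,-35,130,28.2,0,0],
    [0,-48,176,37.6,0,0],
    [0,-61,222,47,0,0],
    [0,-74,268,56.4,0,0],
    [0,-87,314,65.8,0,0],
    [0,-100,360,75.2,0,0],
    [10,-114,410,84.7,0,0],
    [20,-126,450,93.7,0,0]
  ]
}}

```text
clock: 44.25
tcp_pos: [0.5359, 0.0843, 0.1875]
orientation: [0.708, 0.008, 0.706, -0.01]
wrist_force: [0.1, -0.6, -1.2]
finger_gap: 0.0208
```

```bash
python3 - <<'E'
from h import *
p,R0,s=pose(); print(p,s["joint_pos"],s["finger_gap"])
c=cam("wrist","w19"); print(rel([0.533,0.081,0.014],np.radians(88.8)))
E
```

```text
[0.53586949 0.08428062 0.18747736] [ 0.0093126   0.26540512 -0.12736637  1.17568664 -0.00237608  0.03417169] 0.020754674048833268
(array([171.9,  -7.4,  -3. ]), array([-0.39,  0.06, -0.05]))
```

View pics/w19.png

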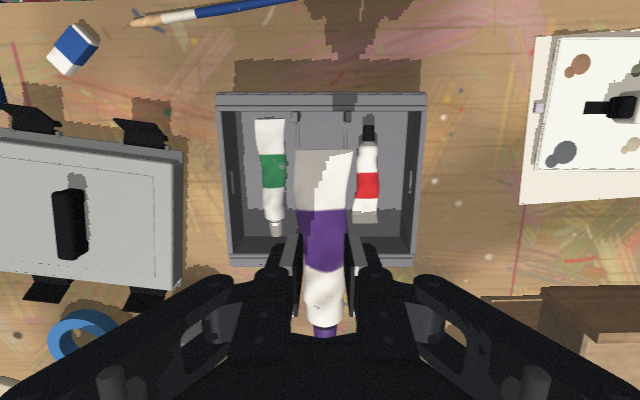

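```bash
python3 - <<'E'
from h import *
c=cam("wrist"); p,R0,s=pose(); print(p)
print(plane(c,[(357,185),(378,185),(260,170),(285,170),(280,200)],0.014))
print(plane(c,[(323,152)],0.185))
print(rel([0.533,0.078,0.014],np.radians(88.8)))
E
```

```text
[0.53535573 0.08583479 0.18627668]
[[0.54358307 0.1230915  0.014     ]
 [0.54416778 0.14503443 0.014     ]
 [0.5250528  0.02306743 0.014     ]
 [0.52573743 0.04882672 0.014     ]
 [0.55770431 0.04163879 0.014     ]]
[[0.48744845 0.08881993 0.185     ]]
(array([172.3,  -7.6,  -2.2]), array([0.18, 0.01, 0.08]))
```

Emit:
{"op": "send_rows", "data": {
  "plan": [
    [15,-2.6,-2,0,0,0],
    [45,-2.6,-3,0,0,0],
    [80,-2.6,-3,0,0,0],
    [110,-2.6,-3,0,0,0],
    [130,-2.6,-3,0,0,0],
    [145,-2.6,-3,0,0,0],
    [155,-2.6,-3,0,0,0],
    [162,-2.6,-3,0,0,0],
    [166,-2.6,-3,0,0,0],
    [168,-2.6,-3,0,0,0]
  ]
}}

```text
clock: 45.6
tcp_pos: [0.5337, 0.0795, 0.0205]
orientation: [0.708, 0.006, 0.706, -0.008]
wrist_force: [-0.7, 0.4, -0.2]
finger_gap: 0.0204
```

Emit:
{"op": "send_rows", "data": {
  "plan": [
    [1,2,-1,0,0,0],
    [3,3,-2,0,0,0],
    [5,3,-2,0,0,0],
    [6.5,3,-2,0,0,0],
    [7,3,-2,0,0,0],
    [7,3,-2,0,0,0],
    [7,3,-2,0,0,0],
    [7,3,-2,0,0,0],
    [7,3,-2,0,0,0],
    [7,3,-2,0,0,0]
  ]
}}

```text
clock: 46.85
tcp_pos: [0.5316, 0.0824, 0.0135]
orientation: [0.708, 0.006, 0.706, -0.008]
wrist_force: [-2.2, 0.8, 5.1]
finger_gap: 0.0204
```

Emit:
{"op": "send_rows", "data": {
  "plan": [
    [0,0,0,0,0,0],
    [0,0,0,0,0,0],
    [0,0,0,0,0,0],
    [0,0,0,0,0,0],
    [-5,0,0,0,0,0],
    [-25,0,0,0,0,0],
    [-60,0,0,0,0,0],
    [-110,0,0,0,0,0],
    [-160,0,0,0,0,0],
    [-200,0,0,0,0,0]
  ],
  "claw": 31
}}

```text
clock: 48.1
tcp_pos: [0.5312, 0.0829, 0.2161]
orientation: [0.709, 0.006, 0.705, -0.008]
wrist_force: [0.4, 0.4, 0.2]
finger_gap: 0.0311
```

```bash
python3 - <<'E'
from h import *
p,R0,s=pose(); print(p,s["joint_pos"],s["finger_gap"])
c=cam("wrist","w20"); zoom(c,240,80,480,260,3,"w20z")
print(rel([0.470,0.392,0.15],np.radians(88.8)))
E
```

```text
[0.53121824 0.08291409 0.21609407] [ 0.00687512  0.24141965 -0.08803945  1.23600888 -0.00246514  0.02734622] 0.03108160545324967
(array([ 69.8, 307.8, -70.7]), array([0.03, 0.74, 0.12]))
```

View pics/w20z.png

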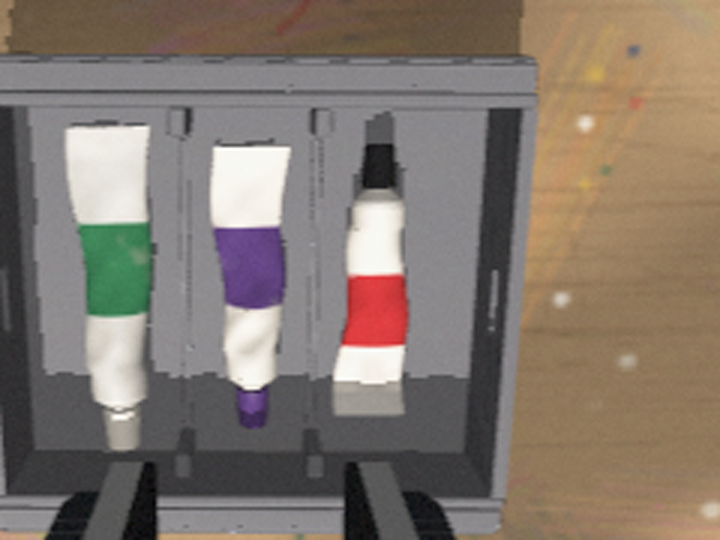

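Emit:
{"op": "send_rows", "data": {
  "plan": [
    [0,30,-7,0,0,0],
    [0,70,-16,0,0,0],
    [0,110,-25,0,0,0],
    [0,155,-35,0,0,0],
    [0,200,-45,0,0,0],
    [10,240,-55,0,0.7,0],
    [20,275,-64,0,0.7,0],
    [30,298,-70,0,0.7,0],
    [50,308,-71,0,0.7,0.1],
    [50,308,-71,0,0.7,0.1]
  ],
  "claw": 85
}}

```text
clock: 49.4
tcp_pos: [0.465, 0.3921, 0.1607]
orientation: [0.703, 0.006, 0.711, -0.008]
wrist_force: [-0.2, 0.1, 0.3]
finger_gap: 0.0847
```

```bash
python3 - <<'E'
from h import *
p,R0,s=pose(); print(p,s["finger_gap"])
c=cam("wrist","w21")
hsv=cv2.cvtColor(c["frame"],cv2.COLOR_BGR2HSV)
k=(hsv[...,2]<70).astype(np.uint8)
for r in rects(c,k,0.0385,100): print(r)
print(rel([0.4724,0.3918,0.0153],np.radians(88.9)))
E
```

```text
[0.46501177 0.3921032  0.16071883] 0.0846723822302286
(array([482.8, 153. ]), 16.1, 15.4, -0.97, array([ 60., 216.]))
(array([472.3, 391.5]), 24.2, 18.5, 89.01, array([323., 200.]))
(array([576.5, 384.3]), 684.9, 233.1, 89.11, array([287., 328.]))
(array([469.3, 421.9]), 23.7, 21.4, -88.76, array([356., 195.]))
(array([467.8, 360.4]), 23.8, 20.5, 86.73, array([290., 195.]))
(array([465.3, 579.5]), 126.0, 32.8, -9.53, array([540., 187.]))
(array([341.6, 389.1]), 303.9, 54.3, 88.95, array([319.,  34.]))
(array([146.5,   0.3,   8.3]), array([-0.04, -0.61,  0.11]))
```

View pics/w21.png

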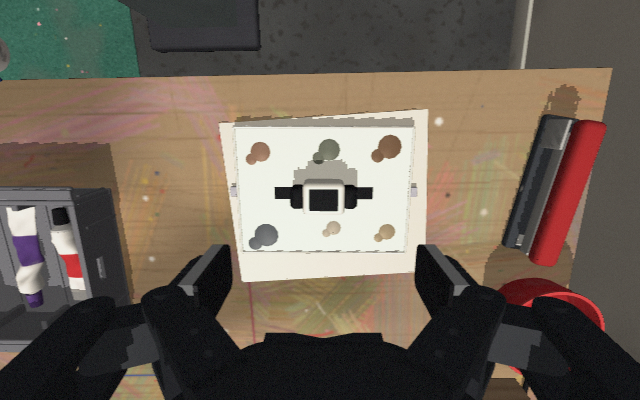

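Emit:
{"op": "send_rows", "data": {
  "plan": [
    [15,0,7,0,-0.6,0.1],
    [40,0,8,0,-0.6,0.1],
    [70,0,8,0,-0.6,0.1],
    [95,0,8,0,-0.6,0.1],
    [115,0,8,0,-0.6,0.1],
    [130,0,8,0,-0.6,0.1],
    [138,0,8,0,-0.6,0.1],
    [143,0,8,0,-0.6,0.1],
    [145,0,8,0,-0.6,0.1],
    [145,0,8,0,-0.6,0.1]
  ]
}}

```text
clock: 50.7
tcp_pos: [0.4732, 0.3921, 0.0177]
orientation: [0.708, 0.008, 0.706, -0.007]
wrist_force: [-0.5, -0.4, 1.5]
finger_gap: 0.0845
```

Emit:
{"op": "send_rows", "data": {
  "plan": [
    [0,0,0,0,0,0],
    [0,0,0,0,0,0],
    [0,0,0,0,0,0],
    [0,0,0,0,0,0],
    [0,0,0,0,0,0],
    [0,0,0,0,0,0],
    [0,0,0,0,0,0],
    [0,0,0,0,0,0],
    [0,0,0,0,0,0],
    [0,0,0,0,0,0]
  ],
  "claw": 38,
  "newtons": 40
}}

```text
clock: 51.95
tcp_pos: [0.4736, 0.3919, 0.019]
orientation: [0.708, 0.008, 0.706, -0.007]
wrist_force: [-2.1, -2.2, 9.3]
finger_gap: 0.0414
```

Emit:
{"op": "send_rows", "data": {
  "plan": [
    [-3,0,0,0,0,0],
    [-8,0,0,0,0,0],
    [-20,0,0,0,0,0],
    [-40,0,0,0,0,0],
    [-65,0,0,0,0,0],
    [-90,0,0,0,0,0],
    [-110,0,0,0,0,0],
    [-120,0,0,0,0,0],
    [-120,0,0,0,0,0],
    [-120,0,0,0,0,0]
  ]
}}

```text
clock: 53.2
tcp_pos: [0.4724, 0.3915, 0.1364]
orientation: [0.707, 0.007, 0.707, -0.007]
wrist_force: [-0.8, -0.2, -2.9]
finger_gap: 0.0412
```

```bash
python3 - <<'E'
from h import *
p,R0,s=pose(); print(p,s["finger_gap"],s["wrist_force"])
c=cam("wrist","w22")
print(rel([0.5365,0.0818,0.12],np.radians(88.9)))
E
```

```text
[0.47237602 0.39145108 0.13637408] 0.04120805519475987 [-0.81837086 -0.22564891 -2.85328572]
(array([  16.2, -308.2,   70.6]), array([-0.08, -0.02, -0.  ]))
```

View pics/w22.png

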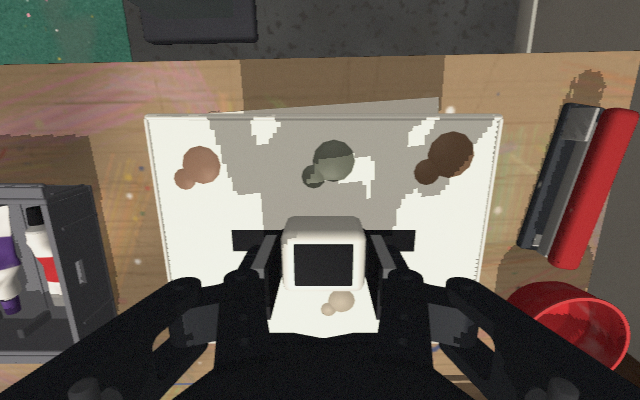

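```bash
python3 - <<'E'
from h import *
c=cam("wrist"); p,R0,s=pose(); print(p)
o,d=ray(c,[(145,116.5),(502,118),(323,266)]); dt=R0.inv().apply(d); ot=R0.inv().apply(o-p)
for lab,a,b,g in(("now",(145,116.5),(502,118),(323,266)),("first",(141.5,117.5),(507.5,119),(323.5,271.5))):
    o,d=ray(c,[a,b,g]); dt=R0.inv().apply(d); ot=R0.inv().apply(o-p)
    w=(dt[1,1]-dt[0,1]); k=0.171/w   # scale so that width=171
    P=ot+dt*k; # points at distance scale (dt[:,0] approx equal)
    print(lab,P[:2].round(4), "grip",(ot+dt[2]*(k*dt[0,0]-0.027)/dt[2,0]).round(4))
E
```

```text
[0.47228537 0.39139827 0.1361479 ]
now [[ 0.0107 -0.086  -0.0642]
 [ 0.0104  0.085  -0.0637]] grip [-0.0163 -0.0006  0.0005]
first [[ 0.0068 -0.0855 -0.0638]
 [ 0.0065  0.0855 -0.0633]] grip [-0.0202 -0.0004  0.0011]
```

Emit:
{"op": "send_rows", "data": {
  "plan": [
    [0,-25,6,0,0,0],
    [0,-62,14,0,0,0],
    [0,-104,24,0,0,0],
    [0,-148,34,0,0,0],
    [5,-192,44,0,0,0],
    [10,-236,54,0,0,0],
    [16,-276,64,0,0,0],
    [16,-300,69,0,0,0],
    [16,-308,71,0,0,0],
    [16,-308,71,0,0,0]
  ]
}}

```text
clock: 54.55
tcp_pos: [0.5375, 0.0824, 0.1208]
orientation: [0.707, 0.008, 0.707, -0.007]
wrist_force: [-0.4, -0.3, -1.8]
finger_gap: 0.0412
```

Emit:
{"op": "send_rows", "data": {
  "plan": [
    [0,0,0,0,0,0],
    [0,0,0,0,0,0],
    [10,0,0,0,0,0],
    [20,0,0,0,0,0],
    [30,0,0,0,0,0],
    [38,0,0,0,0,0],
    [42,0,0,0,0,0],
    [44,0,0,0,0,0],
    [45,0,0,0,0,0],
    [45,0,0,0,0,0]
  ]
}}

```text
clock: 55.8
tcp_pos: [0.5378, 0.0825, 0.0763]
orientation: [0.708, 0.008, 0.706, -0.007]
wrist_force: [0.3, 0.1, -3.0]
finger_gap: 0.0418
```

```bash
python3 - <<'E'
from h import *
p,R0,s=pose(); print(p,s["finger_gap"],s["wrist_force"])
c=cam("wrist","w23")
print(rel([0.5365,0.0818,0.0470],np.radians(88.85)))
E
```

```text
[0.53782469 0.0824578  0.07628986] 0.04184938902534579 [ 0.26231963  0.05713324 -2.97317012]
(array([29.3, -0.7, -1.4]), array([-0.02,  0.11, -0.06]))
```

View pics/w23.png

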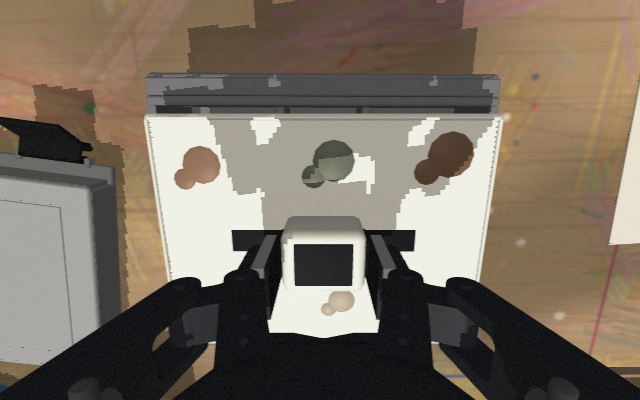

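Emit:
{"op": "send_rows", "data": {
  "plan": [
    [2,-0.6,-1,0,0,0],
    [5,-0.6,-1,0,0,0],
    [8,-0.6,-1,0,0,0],
    [11,-0.6,-1,0,0,0],
    [14,-0.6,-1,0,0,0],
    [17,-0.6,-1,0,0,0],
    [20,-0.6,-1,0,0,0],
    [22,-0.6,-1,0,0,0],
    [24,-0.6,-1,0,0,0],
    [24,-0.6,-1,0,0,0]
  ]
}}

```text
clock: 57.1
tcp_pos: [0.5365, 0.0819, 0.0519]
orientation: [0.707, 0.008, 0.707, -0.007]
wrist_force: [-0.5, 0.3, -2.3]
finger_gap: 0.0414
```

Emit:
{"op": "send_rows", "data": {
  "plan": [
    [1,0,0,0,0,0],
    [2,0,0,0,0,0],
    [3,0,0,0,0,0],
    [4,0,0,0,0,0],
    [5,0,0,0,0,0],
    [5.5,0,0,0,0,0],
    [5.5,0,0,0,0,0],
    [5.5,0,0,0,0,0],
    [5.5,0,0,0,0,0],
    [5.5,0,0,0,0,0]
  ]
}}

```text
clock: 58.35
tcp_pos: [0.5367, 0.0819, 0.0467]
orientation: [0.708, 0.008, 0.707, -0.007]
wrist_force: [-1.1, -0.4, 0.2]
finger_gap: 0.0411
```

Emit:
{"op": "send_rows", "data": {
  "plan": [
    [1,0,0,0,0,0],
    [1,0,0,0,0,0],
    [1,0,0,0,0,0],
    [1,0,0,0,0,0],
    [1,0,0,0,0,0],
    [1,0,0,0,0,0],
    [1,0,0,0,0,0],
    [1,0,0,0,0,0],
    [1,0,0,0,0,0],
    [1,0,0,0,0,0]
  ]
}}

```text
clock: 59.6
tcp_pos: [0.5367, 0.0819, 0.0466]
orientation: [0.708, 0.008, 0.706, -0.007]
wrist_force: [-3.7, -0.3, 7.7]
finger_gap: 0.0414
```

Emit:
{"op": "send_rows", "data": {
  "plan": [
    [0,0,0,0,0,0],
    [0,0,0,0,0,0],
    [0,0,0,0,0,0],
    [0,0,0,0,0,0],
    [0,0,0,0,0,0],
    [0,0,0,0,0,0],
    [-30,0,0,0,0,0],
    [-80,0,0,0,0,0],
    [-130,0,0,0,0,0],
    [-170,0,0,0,0,0]
  ],
  "claw": 85
}}

```text
clock: 60.85
tcp_pos: [0.5367, 0.0818, 0.2179]
orientation: [0.708, 0.008, 0.706, -0.007]
wrist_force: [0.7, -0.3, -0.8]
finger_gap: 0.0848
```

```bash
python3 - <<'E'
from h import *
p,R0,s=pose(); print(p,s["finger_gap"],s["wrist_force"],s["clock"])
c=cam("wrist","w24"); zoom(c,190,70,450,290,3,"w24z")
hsv=cv2.cvtColor(c["frame"],cv2.COLOR_BGR2HSV)
w=((hsv[...,2]>200)&(hsv[...,1]<40)).astype(np.uint8)
m=np.zeros_like(w);m[80:262,215:430]=1
for r in rects(c,w*m,0.039,1000): print("pal",r)
k=(hsv[...,2]<70).astype(np.uint8)
for r in rects(c,k*m,0.066,100): print("grip",r)
E
```

```text
[0.53674843 0.08176402 0.21787056] 0.08484724117251194 [ 0.72163985 -0.32358895 -0.75169521] 60.85
pal (array([535. ,  81.4]), 169.8, 123.6, 88.87, array([323., 171.]))
grip (array([613.9, 183.6]), 19.2, 13.6, 3.52, array([422., 254.]))
grip (array([609.7, -25. ]), 18.2, 16.4, -1.14, array([223., 254.]))
grip (array([535.7,  81.4]), 23.6, 19.0, 88.88, array([323., 182.]))
grip (array([533.2, 112.6]), 23.4, 20.9, 89.9, array([353., 178.]))
grip (array([532. ,  50.3]), 23.4, 20.9, 87.91, array([292., 178.]))
grip (array([533. ,  81.4]), 165.9, 128.0, 88.58, array([323., 194.]))
```

View pics/w24z.png

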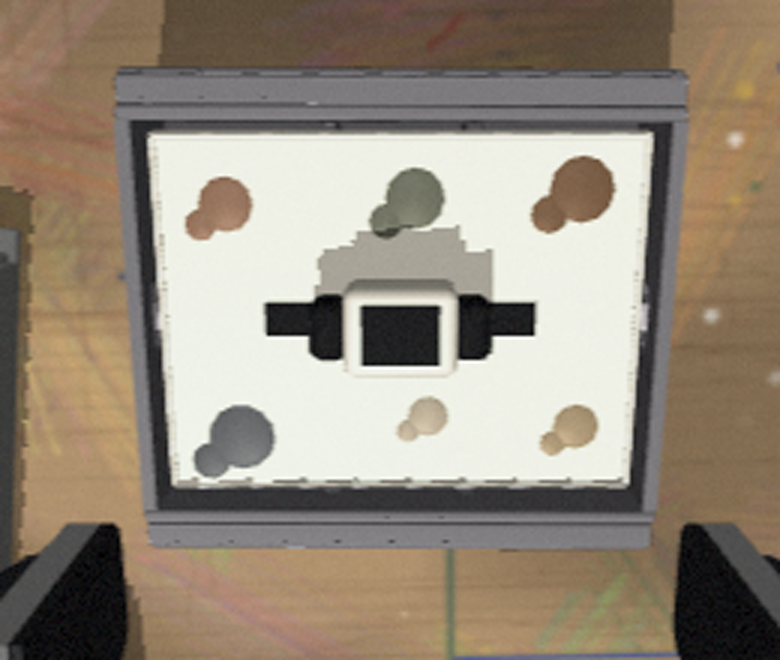

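Emit:
{"op": "send_rows", "data": {
  "plan": [
    [-10,-20,-4,0,0,0],
    [-20,-55,-12,0,0,0],
    [-30,-95,-20,0,0,0],
    [-40,-135,-28,0,0,0],
    [-45,-170,-34,0,0,0],
    [-45,-195,-37,0,0,0],
    [-45,-215,-40,0,0,0],
    [-45,-215,-40,0,0,0],
    [-45,-215,-40,0,0,0],
    [-45,-215,-40,0,0,0]
  ]
}}

```text
clock: 62.15
tcp_pos: [0.492, -0.1317, 0.2602]
orientation: [0.708, 0.007, 0.707, -0.006]
wrist_force: [0.8, 0.1, -0.2]
finger_gap: 0.0848
```

```bash
python3 - <<'E'
from h import *
p,R0,s=pose(); print(p,s["finger_gap"],s["wrist_force"],s["clock"])
c=cam("wrist","w25"); zoom(c,200,60,480,280,2.8,"w25z")
E
```

```text
[ 0.49204343 -0.13168311  0.26021877] 0.08481063817688207 [ 0.82554461  0.13928128 -0.19934942] 62.15
```

View pics/w25z.png

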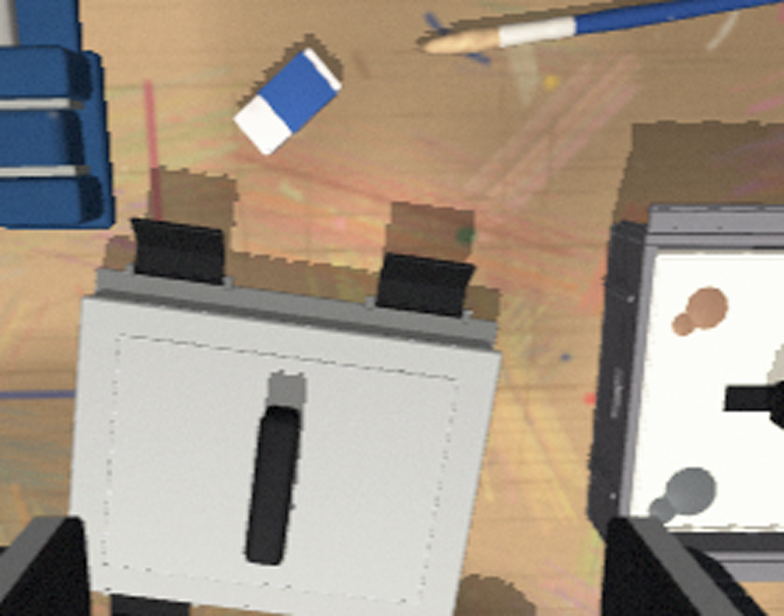

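```bash
python3 - <<'E'
from h import *
c=cam("wrist"); hsv=cv2.cvtColor(c["frame"],cv2.COLOR_BGR2HSV)
m=np.zeros(hsv.shape[:2],np.uint8); m[195:270,275:320]=1
k=(hsv[...,2]<60).astype(np.uint8)*m
for z in (.056,.05):
  for r in rects(c,k,z,100): print("handle",z,r)
w=((hsv[...,2]>150)&(hsv[...,1]<40)).astype(np.uint8); m[:]=0; m[150:290,215:385]=1
for r in rects(c,w*m,0.033,1000): print("lid",r)
z=lambda u,v:(200+u/2.8,60+v/2.8)
P=plane(c,[z(83,297),z(500,352)],0.033); d=P[1]-P[0]; print(P,np.linalg.norm(d),np.degrees(np.arctan2(d[1],d[0])))
mid=P.mean(0); n=np.array([d[1],-d[0],0])/np.linalg.norm(d); print("centre from front edge",mid+0.071*n)
E
cp pics/w25.png /dev/null
```

```text
handle 0.056 (array([ 565.4, -164.8]), 72.7, 16.6, -8.78, array([297., 233.]))
handle 0.05 (array([ 567.8, -165.3]), 74.0, 16.9, -8.78, array([297., 233.]))
lid (array([ 569.2, -165.6]), 185.3, 142.2, 81.24, array([298., 225.]))
[[ 0.48606819 -0.24466562  0.033     ]
 [ 0.51374922 -0.06394445  0.033     ]] 0.1828288313959773 81.29169873191874
centre from front edge [ 0.57009021 -0.16505472  0.033     ]
```

View pics/w25.png

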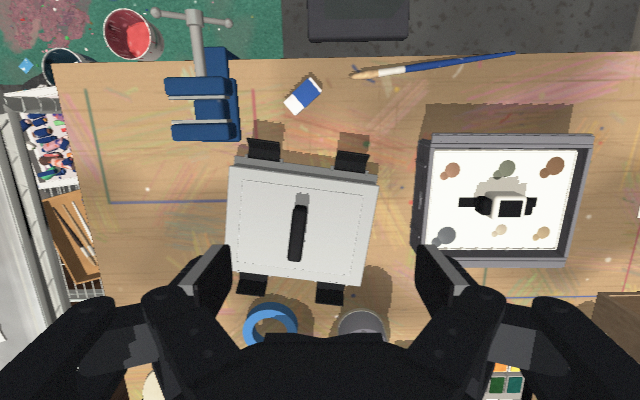

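```bash
python3 - <<'E'
from h import *
print(pose()[0],rel([0.5685,-0.1653,0.12],np.radians(81.2)),rel([0.5685,-0.1653,0.039],np.radians(81.2)))
E
```

```text
[ 0.49208266 -0.13175239  0.26030804] (array([140.4, -32.2,  76.9]), array([ 7.69,  0.08, -0.07])) (array([221.4, -32.3,  76.7]), array([ 7.69,  0.08, -0.07]))
```

Emit:
{"op": "send_rows", "data": {
  "plan": [
    [10,-5,10,1,0,0],
    [30,-10,22,3,0,0],
    [55,-16,36,5,0,0],
    [80,-22,50,7,0,0],
    [105,-28,64,7.7,0,0],
    [125,-32,74,7.7,0,0],
    [140,-32,77,7.7,0,0],
    [140,-32,77,7.7,0,0],
    [140,-32,77,7.7,0,0],
    [140,-32,77,7.7,0,0]
  ],
  "claw": 50
}}

```text
clock: 63.5
tcp_pos: [0.5689, -0.166, 0.1216]
orientation: [0.706, 0.055, 0.704, -0.055]
wrist_force: [0.6, 0.4, 0.8]
finger_gap: 0.05
```

```bash
python3 - <<'E'
from h import *
p,R0,s=pose(); print(p,s["finger_gap"]); c=cam("wrist","w26")
print(rel([0.5685,-0.1653,0.039],np.radians(81.2)))
hsv=cv2.cvtColor(c["frame"],cv2.COLOR_BGR2HSV)
k=(hsv[...,2]<60).astype(np.uint8); k[:,:270]=0; k[:,375:]=0; k[235:]=0
for r in rects(c,k,.056,100): print("handle",r)
E
```

```text
[ 0.56890668 -0.166015    0.12157147] 0.05002151530701151
(array([82.5,  0.6, -0.7]), array([-0.07,  0.17, -0.04]))
handle (array([ 560.1, -164.4]), 55.1, 16.8, -8.15, array([324., 197.]))
handle (array([ 475.9, -182.9]), 24.1, 5.7, -10.97, array([273.,  75.]))
```

View pics/w26.png

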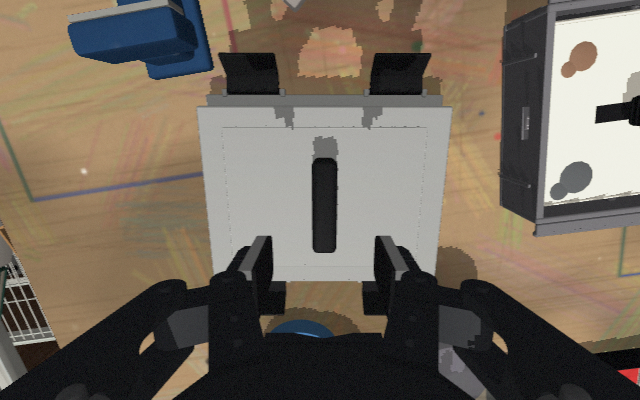

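Emit:
{"op": "send_rows", "data": {
  "plan": [
    [10,0.5,-0.5,0,0,0],
    [25,0.5,-0.5,0,0,0],
    [40,0.5,-0.5,0,0,0],
    [55,0.5,-0.5,0,0,0],
    [66,0.5,-0.5,0,0,0],
    [74,0.5,-0.5,0,0,0],
    [79,0.5,-0.5,0,0,0],
    [81,0.5,-0.5,0,0,0],
    [82,0.5,-0.5,0,0,0],
    [82,0.5,-0.5,0,0,0]
  ]
}}

```text
clock: 64.8
tcp_pos: [0.5684, -0.1653, 0.0387]
orientation: [0.706, 0.055, 0.704, -0.054]
wrist_force: [-0.1, 0.9, 0.5]
finger_gap: 0.05
```

Emit:
{"op": "send_rows", "data": {
  "plan": [
    [0,0,0,0,0,0],
    [0,0,0,0,0,0],
    [0,0,0,0,0,0],
    [0,0,0,0,0,0],
    [0,0,0,0,0,0],
    [0,0,0,0,0,0],
    [0,0,0,0,0,0],
    [0,0,0,0,0,0],
    [0,0,0,0,0,0],
    [0,0,0,0,0,0]
  ],
  "claw": 5,
  "newtons": 70
}}

```text
clock: 66.05
tcp_pos: [0.5684, -0.1652, 0.0388]
orientation: [0.706, 0.055, 0.704, -0.054]
wrist_force: [-1.8, 1.5, 5.6]
finger_gap: 0.0163
```

Emit:
{"op": "send_rows", "data": {
  "plan": [
    [-3,0,0,0,0,0],
    [-8,0,0,0,0,0],
    [-18,0,0,0,0,0],
    [-32,0,0,0,0,0],
    [-50,0,0,0,0,0],
    [-70,0,0,0,0,0],
    [-90,0,0,0,0,0],
    [-100,0,0,0,0,0],
    [-100,0,0,0,0,0],
    [-100,0,0,0,0,0]
  ]
}}

```text
clock: 67.3
tcp_pos: [0.5676, -0.1651, 0.1377]
orientation: [0.705, 0.055, 0.705, -0.054]
wrist_force: [-0.1, 0.1, -4.9]
finger_gap: 0.0164
```

```bash
python3 - <<'E'
from h import *
p,R0,s=pose(); print(p,s["finger_gap"],s["wrist_force"],s["ft_torque"]); c=cam("wrist","w27"); d=cam("side","s27")
print(rel([0.536,0.0817,0.15],np.radians(88.8)))
E
```

```text
[ 0.56757869 -0.16511423  0.13766   ] 0.016447225852535576 [-0.06508618  0.1200752  -4.90352948] [-0.03530542 -0.01882219  0.02171348]
(array([-12.2, 239. , -69.1]), array([-7.68, -0.03, -0.1 ]))
```

View pics/w27.png

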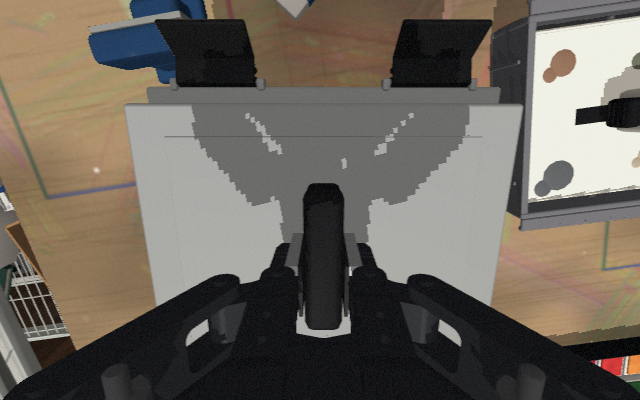

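View pics/s27.png

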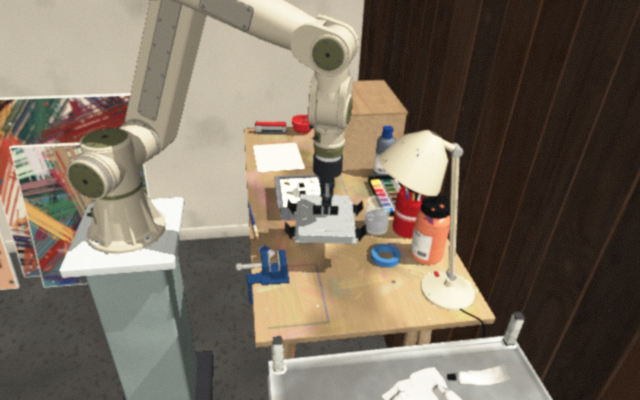

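```bash
python3 - <<'E'
from h import *
c=cam("wrist"); p,R0,s=pose(); zoom(c,100,0,640,240,1.45,"w27z")
g=cv2.cvtColor(c["frame"],cv2.COLOR_BGR2GRAY)
print(g[110,115:140],g[110,510:535],g[95:112,160],g[95:112,480])
E
```

```text
[146 144 146 145 142 141 141 143 140 139 159 169 168 171 171 169 169 171
 170 170 167 170 170 168 167] [169 168 170 168 169 167 170 168 168 168 169 157 116  58  51  92 120 123
 121 123 120 123 199 240 239] [108 106 109 109 109 105 110 109  97 114 134 154 171 168 169 171 170] [109 107 109 109 109 111 107 106  99 108 126 145 166 168 170 168 167]
```

View pics/w27z.png

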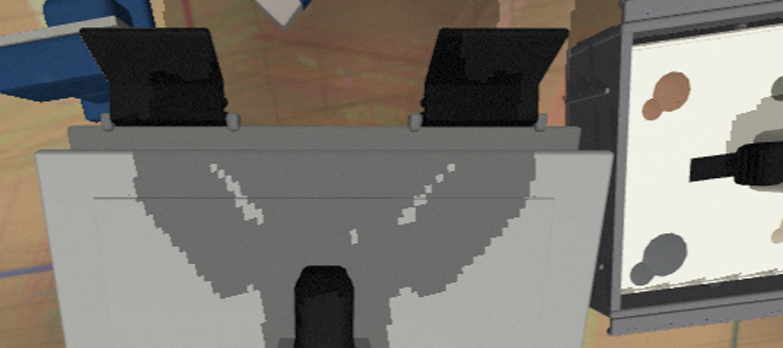

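```bash
python3 - <<'E'
from h import *
c=cam("wrist"); p,R0,s=pose()
o,d=ray(c,[(124.2,104.3),(522.2,104.3)]); dt=R0.inv().apply(d); ot=R0.inv().apply(o-p)
k=0.186/(dt[1,1]-dt[0,1]); print((ot+dt*k).round(4))
print("at x=.005", [(ot+t*(0.0057-ot[0])/t[0]).round(4) for t in dt])
E
```

```text
[[ 0.0086 -0.0935 -0.0697]
 [ 0.0085  0.0925 -0.07  ]]
at x=.005 [array([ 0.0057, -0.0917, -0.0697]), array([ 0.0057,  0.0908, -0.0699])]
```

Emit:
{"op": "send_rows", "data": {
  "plan": [
    [-5,12,-3,0,0,0],
    [-10,35,-10,-1,0,0],
    [-12,65,-19,-2,0,0],
    [-12,97,-28,-3,0,0],
    [-12,130,-38,-4,0,0],
    [-12,163,-47,-5,0,0],
    [-12,195,-56,-6,0,0],
    [-12,220,-64,-7,0,0],
    [-12,235,-69,-7.7,0,0],
    [-12,239,-69,-7.7,0,0]
  ]
}}

```text
clock: 68.75
tcp_pos: [0.5362, 0.0828, 0.1509]
orientation: [0.708, 0.007, 0.706, -0.006]
wrist_force: [-0.5, 0.3, -3.9]
finger_gap: 0.0166
```

```bash
python3 - <<'E'
from h import *
p,R0,s=pose(); print(p,s["finger_gap"],s["wrist_force"])
print(rel([0.5360,0.0817,0.105],np.radians(88.85)))
E
```

```text
[0.53623433 0.0828477  0.15092198] 0.01664506468798095 [-0.487847    0.33881519 -3.94525884]
(array([45.9, -1.2, -0.3]), array([ 0.1 ,  0.09, -0.06]))
```

Emit:
{"op": "send_rows", "data": {
  "plan": [
    [5,-1,0,0.1,0.1,0],
    [12,-1,0,0.1,0.1,0],
    [20,-1,0,0.1,0.1,0],
    [30,-1,0,0.1,0.1,0],
    [38,-1,0,0.1,0.1,0],
    [44,-1,0,0.1,0.1,0],
    [48,-1,0,0.1,0.1,0],
    [50,-1,0,0.1,0.1,0],
    [50,-1,0,0.1,0.1,0],
    [50,-1,0,0.1,0.1,0]
  ]
}}

```text
clock: 70.0
tcp_pos: [0.537, 0.0805, 0.1009]
orientation: [0.707, 0.008, 0.707, -0.007]
wrist_force: [-0.2, -0.0, -3.8]
finger_gap: 0.0161
```

```bash
python3 - <<'E'
from h import *
p,R0,s=pose(); print(p,R0.as_rotvec(),s["finger_gap"],s["wrist_force"])
c=cam("wrist","w28"); cam("side","s28"); zoom(c,90,0,560,200,1.7,"w28z")
E
```

```text
[0.53702546 0.08053007 0.10087447] [ 0.01831216  1.57052112 -0.01657187] 0.016135018806334406 [-0.22792127 -0.02579903 -3.77517397]
```

View pics/w28z.png

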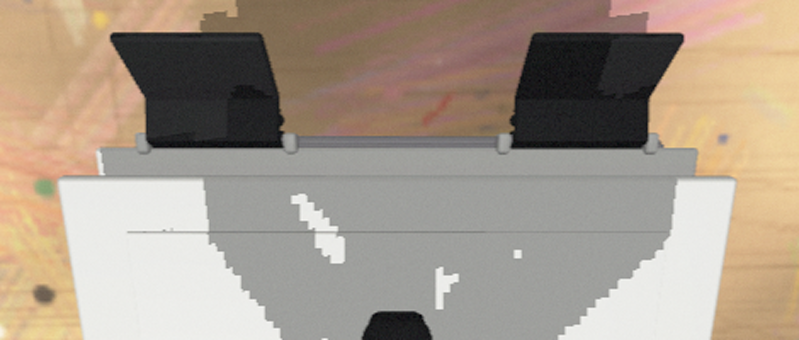

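```bash
python3 - <<'E'
from h import *
c=cam("wrist"); p,R0,s=pose(); g=cv2.cvtColor(c["frame"],cv2.COLOR_BGR2GRAY)
print(p); print(g[74:112,320]); print(g[74:112,290]); print(g[74:112,350])
cv2.imwrite("pics/w28r.png",cv2.resize(c["frame"][60:115,440:560],None,fx=6,fy=6)); cv2.imwrite("pics/w28l.png",cv2.resize(c["frame"][60:115,110:230],None,fx=6,fy=6))
E
```

```text
[0.53698073 0.08051208 0.10083386]
[127 130 129 125 127 127 109 111 117 123 111 115 113 149 158 157 159 162
 160 160 160 161 160 158 158 161 159 159 162 146 147 153 155 160 160 159
 158 158]
[129 125 124 123 131 127 103 111 118 127 116 117 111 151 156 162 158 161
 158 161 161 159 158 158 157 159 161 162 157 146 149 152 154 159 157 158
 158 160]
[124 125 123 121 118 118 106 113 118 125 113 116 116 151 155 162 158 159
 159 157 158 160 161 162 159 158 158 157 160 147 149 152 157 157 158 159
 160 155]
```

View pics/w28r.png

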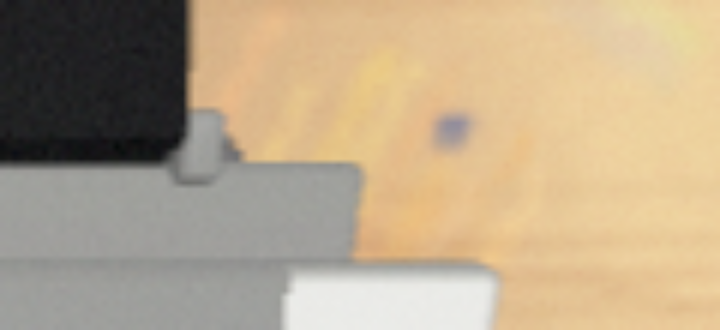

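View pics/w28l.png

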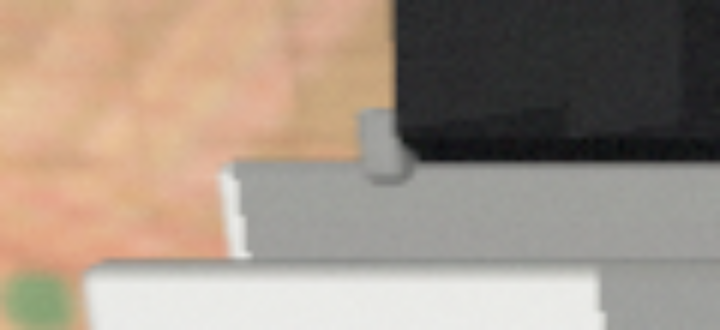

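View pics/s28.png

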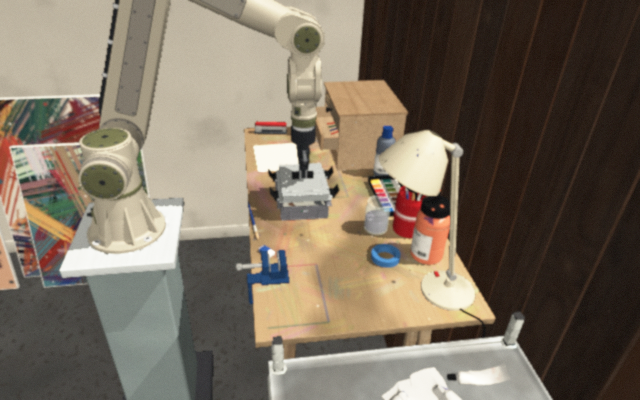

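```bash
python3 - <<'E'
from h import *
c=cam("wrist"); p,R0,s=pose(); print(p)
B=lambda P:R.from_euler('z',1.13,degrees=True).apply(P)  # rotate to box axes
pp=B(p)
for z in (.045,.05): print("rim rel tcp",z,(B(plane(c,[(480,84),(320,80),(170,84)],z))-pp).round(4))
print("flange",(B(plane(c,[(320,87),(320,103)],0.0951))-pp).round(4), (B(plane(c,[(320,87)],.062+.013))-pp).round(4))
print("lid",(B(plane(c,[(124.2,104),(523,104)],0.0951))-pp).round(4))
E
```

```text
[0.53690105 0.08052321 0.10075519]
rim rel tcp 0.045 [[-0.0827  0.0945 -0.0558]
 [-0.0851 -0.0023 -0.0558]
 [-0.0829 -0.0929 -0.0558]]
rim rel tcp 0.05 [[-0.0823  0.0921 -0.0508]
 [-0.0846 -0.0022 -0.0508]
 [-0.0825 -0.0905 -0.0508]]
flange [[-0.0772 -0.0019 -0.0057]
 [-0.0703 -0.0019 -0.0057]] [[-0.0788 -0.002  -0.0258]]
lid [[-0.0699 -0.0916 -0.0057]
 [-0.0697  0.0913 -0.0057]]
```

Emit:
{"op": "send_rows", "data": {
  "plan": [
    [0,0.8,-1.3,0,0,0],
    [1,0.8,-1.3,0,0,0],
    [2,0.8,-1.3,0,0,0],
    [3,0.8,-1.3,0,0,0],
    [4,0.8,-1.3,0,0,0],
    [5,0.8,-1.3,0,0,0],
    [6,0.8,-1.3,0,0,0],
    [7,0.8,-1.3,0,0,0],
    [8,0.8,-1.3,0,0,0],
    [9,0.8,-1.3,0,0,0]
  ]
}}

```text
clock: 71.45
tcp_pos: [0.5355, 0.0814, 0.0915]
orientation: [0.707, 0.008, 0.707, -0.007]
wrist_force: [-0.0, 0.6, -3.9]
finger_gap: 0.0162
```

Emit:
{"op": "send_rows", "data": {
  "plan": [
    [0,0,0,0,0,0],
    [1,0,0,0,0,0],
    [2,0,0,0,0,0],
    [3,0,0,0,0,0],
    [4,0,0,0,0,0],
    [4,0,0,0,0,0],
    [4,0,0,0,0,0],
    [4,0,0,0,0,0],
    [4,0,0,0,0,0],
    [4,0,0,0,0,0]
  ]
}}

```text
clock: 72.7
tcp_pos: [0.5355, 0.0814, 0.0876]
orientation: [0.707, 0.008, 0.707, -0.007]
wrist_force: [0.1, -0.0, -3.6]
finger_gap: 0.0164
```

Emit:
{"op": "send_rows", "data": {
  "plan": [
    [0.5,0,0,0,0,0],
    [1,0,0,0,0,0],
    [1.5,0,0,0,0,0],
    [2,0,0,0,0,0],
    [2.5,0,0,0,0,0],
    [3,0,0,0,0,0],
    [3.5,0,0,0,0,0],
    [4,0,0,0,0,0],
    [4,0,0,0,0,0],
    [4,0,0,0,0,0]
  ]
}}

```text
clock: 73.95
tcp_pos: [0.5355, 0.0814, 0.0836]
orientation: [0.707, 0.008, 0.707, -0.007]
wrist_force: [0.1, -0.1, -4.0]
finger_gap: 0.0162
```

Emit:
{"op": "send_rows", "data": {
  "plan": [
    [0.5,0,0,0,0,0],
    [1,0,0,0,0,0],
    [1.5,0,0,0,0,0],
    [1.5,0,0,0,0,0],
    [1.5,0,0,0,0,0],
    [1.5,0,0,0,0,0],
    [1.5,0,0,0,0,0],
    [1.5,0,0,0,0,0],
    [1.5,0,0,0,0,0],
    [1.5,0,0,0,0,0]
  ]
}}

```text
clock: 75.2
tcp_pos: [0.5355, 0.0814, 0.0822]
orientation: [0.707, 0.008, 0.707, -0.007]
wrist_force: [-1.9, 0.3, 0.8]
finger_gap: 0.0167
```

Seated. Release and lift.

Emit:
{"op": "send_rows", "data": {
  "plan": [
    [0,0,0,0,0,0],
    [0,0,0,0,0,0],
    [0,0,0,0,0,0],
    [0,0,0,0,0,0],
    [0,0,0,0,0,0],
    [-15,0,0,0,0,0],
    [-50,0,0,0,0,0],
    [-90,0,-10,0,0,0],
    [-130,0,-20,0,0,0],
    [-160,0,-30,0,0,0]
  ],
  "claw": 50
}}

```text
clock: 76.45
tcp_pos: [0.5058, 0.0819, 0.2452]
orientation: [0.708, 0.008, 0.706, -0.007]
wrist_force: [0.7, 0.2, -1.0]
finger_gap: 0.0497
```

```bash
python3 - <<'E'
from h import *
p,R0,s=pose(); print(p,s["finger_gap"],s["wrist_force"],s["joint_pos"]); c=cam("wrist","w29")
hsv=cv2.cvtColor(c["frame"],cv2.COLOR_BGR2HSV)
w=((hsv[...,2]>140)&(hsv[...,1]<30)).astype(np.uint8); w[:,:210]=0; w[:,430:]=0
for r in rects(c,w,0.077,3000): print("lid",r)
E
```

```text
[0.50576583 0.08186049 0.2452025 ] 0.04973983884764919 [ 0.72825217  0.22980581 -1.02778047] [ 3.02074655e-03  1.85323228e-01 -8.78030363e-02  1.29505704e+00
  1.10702071e-03  2.52488966e-02]
lid (array([536.6,  80.9]), 184.6, 142.4, 88.47, array([324., 201.]))
```

View pics/w29.png

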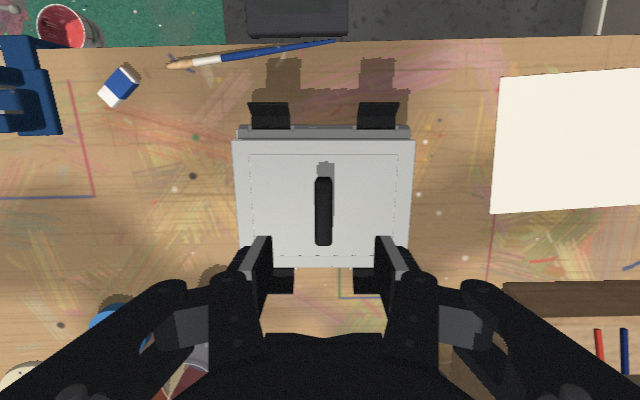

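```bash
python3 - <<'E'
from h import *
c=cam("wrist"); zoom(c,225,90,425,150,4,"w29z")
print(plane(c,[(358,102),(400,102),(248,102),(290,102)],0.078)); print(plane(c,[(358,128),(400,128),(248,128),(290,128)],0.053))
print(rel([0.4323,0.1386,0.115],np.radians(88.8)))
E
```

```text
[[0.43159735 0.11715697 0.078     ]
 [0.43243192 0.15789182 0.078     ]
 [0.42941353 0.0105652  0.078     ]
 [0.43024702 0.0512477  0.078     ]]
[[0.45758838 0.12020007 0.053     ]
 [0.45851654 0.16517682 0.053     ]
 [0.45515972 0.00251079 0.053     ]
 [0.45608665 0.04742844 0.053     ]]
(array([131.6,  54.8, -76.7]), array([-0.06,  0.41, -0.08]))
```

View pics/w29z.png

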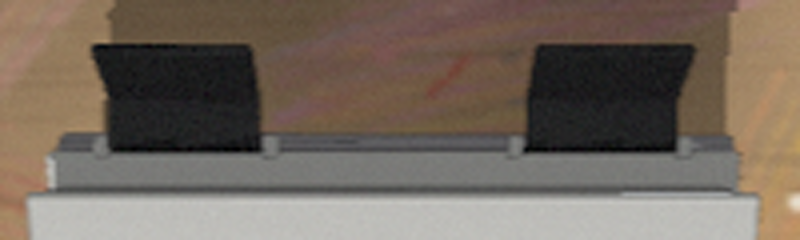

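Emit:
{"op": "send_rows", "data": {
  "plan": [
    [10,10,-15,0,0,0],
    [20,25,-35,0,0.2,0],
    [35,40,-55,0,0.4,0],
    [50,52,-70,0,0.4,0],
    [70,55,-77,0,0.4,0],
    [90,55,-77,0,0.4,0],
    [110,55,-77,0,0.4,0],
    [125,55,-77,0,0.4,0],
    [131,55,-77,0,0.4,0],
    [131,55,-77,0,0.4,0]
  ],
  "claw": 0,
  "newtons": 30
}}

```text
clock: 77.8
tcp_pos: [0.4295, 0.1387, 0.111]
orientation: [0.704, 0.008, 0.71, -0.008]
wrist_force: [0.5, -0.6, 0.3]
finger_gap: -0.0003
```

```bash
python3 - <<'E'
from h import *
p,R0,s=pose(); print(p,s["finger_gap"],s["wrist_force"],s["joint_pos"]); c=cam("wrist","w30")
print(rel([0.4323,0.1382,0.045],np.radians(88.8)))
E
```

```text
[0.42954586 0.13865859 0.1109923 ] -0.00029521923108462837 [ 0.45172812 -0.59519785  0.27586621] [ 0.13255416  0.15954804 -0.46251667  0.9565883   0.00223423  0.15485792]
(array([66.4, -0.5,  2.9]), array([-0.08, -0.41, -0.06]))
```

View pics/w30.png

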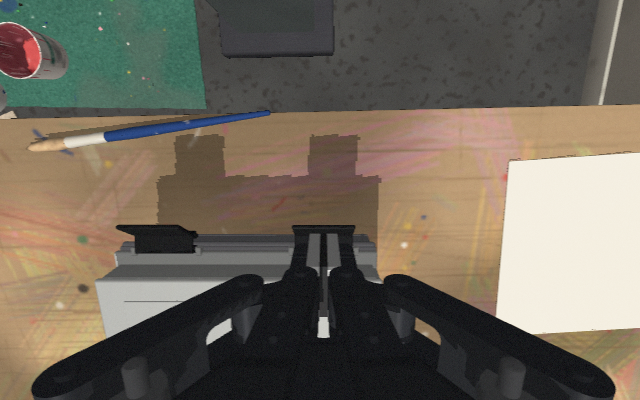

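Emit:
{"op": "send_rows", "data": {
  "plan": [
    [5,0,2,0,-0.4,0],
    [15,0,3,0,-0.4,0],
    [25,0,3,0,-0.4,0],
    [33,0,3,0,-0.4,0],
    [40,0,3,0,-0.4,0],
    [46,0,3,0,-0.4,0],
    [52,0,3,0,-0.4,0],
    [57,0,3,0,-0.4,0],
    [62,0,3,0,-0.4,0],
    [64,0,3,0,-0.4,0]
  ]
}}

```text
clock: 79.1
tcp_pos: [0.4326, 0.1387, 0.047]
orientation: [0.707, 0.008, 0.707, -0.007]
wrist_force: [-0.1, 0.1, 0.5]
finger_gap: -0.0002
```

Emit:
{"op": "send_rows", "data": {
  "plan": [
    [1,0,0,0,0,0],
    [2,0,0,0,0,0],
    [3,0,0,0,0,0],
    [4,0,0,0,0,0],
    [4,0,0,0,0,0],
    [4,0,0,0,0,0],
    [4,0,0,0,0,0],
    [4,0,0,0,0,0],
    [4,0,0,0,0,0],
    [4,0,0,0,0,0]
  ]
}}

```text
clock: 80.35
tcp_pos: [0.4323, 0.1387, 0.0432]
orientation: [0.707, 0.008, 0.707, -0.007]
wrist_force: [0.5, 0.8, 0.8]
finger_gap: 0.0001
```

```bash
python3 - <<'E'
from h import *
p,R0,s=pose(); c=cam("wrist","w31")
E
```

```text
(no output)
```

View pics/w31.png

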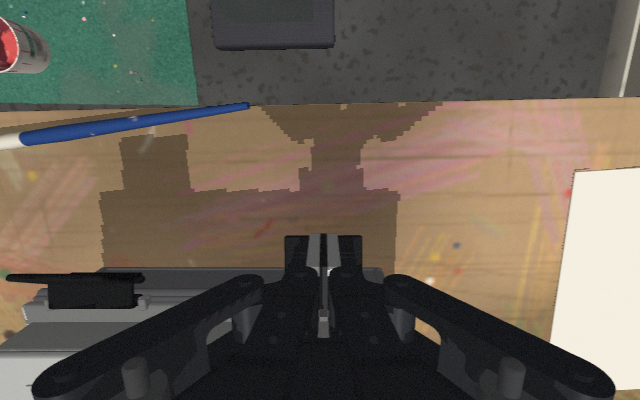

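Emit:
{"op": "send_rows", "data": {
  "plan": [
    [1,0,0,0,0,0],
    [2,0,0,0,0,0],
    [3,0,0,0,0,0],
    [4,0,0,0,0,0],
    [4,0,0,0,0,0],
    [4,0,0,0,0,0],
    [4,0,0,0,0,0],
    [4,0,0,0,0,0],
    [4,0,0,0,0,0],
    [4,0,0,0,0,0]
  ]
}}

```text
clock: 81.65
tcp_pos: [0.4329, 0.1388, 0.0398]
orientation: [0.707, 0.008, 0.707, -0.007]
wrist_force: [-0.3, -0.7, 5.4]
finger_gap: -0.0002
```

Emit:
{"op": "send_rows", "data": {
  "plan": [
    [0.5,0,0,0,0,0],
    [1,0,0,0,0,0],
    [1.5,0,0,0,0,0],
    [1.5,0,0,0,0,0],
    [1.5,0,0,0,0,0],
    [1.5,0,0,0,0,0],
    [1.5,0,0,0,0,0],
    [1.5,0,0,0,0,0],
    [1.5,0,0,0,0,0],
    [1.5,0,0,0,0,0]
  ]
}}

```text
clock: 82.9
tcp_pos: [0.4334, 0.1388, 0.0391]
orientation: [0.708, 0.008, 0.706, -0.007]
wrist_force: [-1.6, -1.5, 12.7]
finger_gap: -0.0003
```

Emit:
{"op": "send_rows", "data": {
  "plan": [
    [-5,0,0,0,0,0],
    [-20,0,0,0,0,0],
    [-45,0,0,0,0,0],
    [-75,0,0,0,0,0],
    [-105,0,0,0,0,0],
    [-135,0,0,0,0,0],
    [-160,0,0,0,0,0],
    [-170,0,0,0,0,0],
    [-170,0,0,0,0,0],
    [-170,0,0,0,0,0]
  ]
}}

```text
clock: 84.15
tcp_pos: [0.4316, 0.1384, 0.2064]
orientation: [0.706, 0.008, 0.708, -0.008]
wrist_force: [0.8, -0.8, -0.6]
finger_gap: -0.0002
```

```bash
python3 - <<'E'
from h import *
p,R0,s=pose(); c=cam("wrist","w32"); print(p,s["joint_pos"])
print(rel([0.6401,0.0242,0.21],np.radians(88.8)))
E
```

```text
[0.43159097 0.13841118 0.20642002] [ 1.32131928e-01  9.03324898e-02 -2.95181905e-01  1.18769192e+00
  1.14434033e-03  1.54436857e-01]
(array([  -4.2, -109.5,  211. ]), array([-0.08, -0.15, -0.04]))
```

View pics/w32.png

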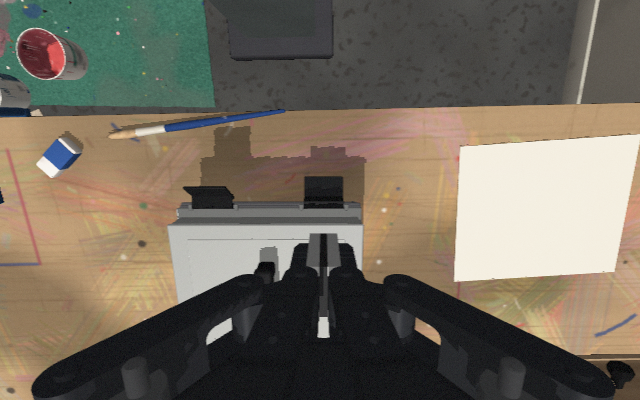

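Emit:
{"op": "send_rows", "data": {
  "plan": [
    [0,-8,15,0,0,0],
    [0,-22,42,0,0,0],
    [0,-38,72,0,0,0],
    [0,-54,105,0,0,0],
    [0,-72,138,0,0,0],
    [0,-88,170,0,0,0],
    [0,-102,196,0,0,0],
    [10,-109,210,0,0,0],
    [40,-109.5,211,0,0,0],
    [65,-109.5,211,0,0,0]
  ]
}}

```text
clock: 85.45
tcp_pos: [0.6405, 0.0241, 0.1401]
orientation: [0.706, 0.008, 0.708, -0.008]
wrist_force: [0.6, 0.6, -0.4]
finger_gap: 0.0
```

```bash
python3 - <<'E'
from h import *
p,R0,s=pose(); c=cam("wrist","w33"); print(p,s["joint_pos"])
print(rel([0.6401,0.0242,0.047],np.radians(88.8)))
E
```

```text
[0.64050171 0.02407297 0.14009101] [-0.08812315  0.47958489  0.06913734  1.16265755  0.00116445 -0.06553297]
(array([89.4, -0.3,  2.4]), array([-0.08, -0.45, -0.09]))
```

View pics/w33.png

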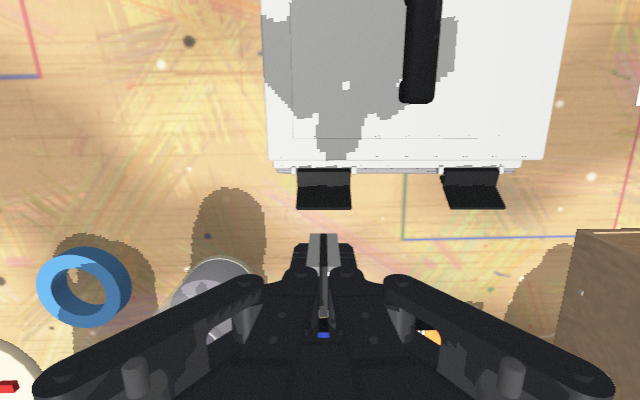

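```bash
python3 - <<'E'
from h import *
c=cam("wrist")
print("jar top rear edge",plane(c,[(220,258),(180,290)],0.1)); print("tab outer edge",plane(c,[(297,209),(351,209)],0.078), "tab mid",plane(c,[(324,190)],0.069))
E
```

```text
jar top rear edge [[ 0.65926567 -0.0418363   0.1       ]
 [ 0.68140253 -0.07030303  0.1       ]]
tab outer edge [[0.63461329 0.00622604 0.078     ]
 [0.63540956 0.04299953 0.078     ]] tab mid [[0.62386428 0.02488088 0.069     ]]
```

```bash
python3 - <<'E'
from h import *
c=cam("wrist"); zoom(c,240,140,560,240,2.5,"w33z")
print("lid back edge",plane(c,[(290,160),(400,160),(500,160)],0.077)[:,:2], "flange",plane(c,[(400,172)],0.057)[:,:2])
print(proj(c,[(.6372+0.001,.0254,.069),(.643,.0254,.076)]))
E
```

```text
lid back edge [[0.60128635 0.00290719]
 [0.6028276  0.07572493]
 [0.60423085 0.14202237]] flange [[0.61455338 0.08110374]]
[[324.95813413 209.13119412]
 [325.17241302 218.62655428]]
```

View pics/w33z.png

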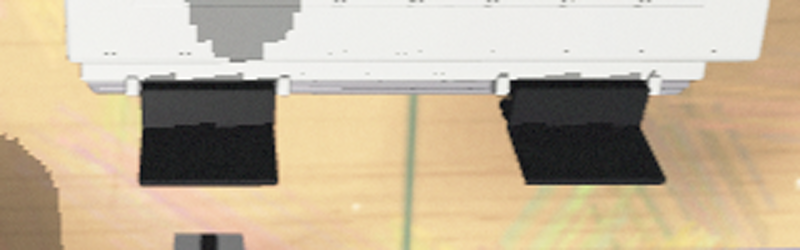

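Emit:
{"op": "send_rows", "data": {
  "plan": [
    [10,0,0,0,-0.4,0],
    [30,0,1,0,-0.4,0],
    [45,0,1,0,-0.4,0],
    [56,0,1,0,-0.4,0],
    [65,0,1,0,-0.4,0],
    [72,0,1,0,-0.4,0],
    [78,0,1,0,-0.4,0],
    [84,0,1,0,-0.4,0],
    [90,0,1,0,-0.4,0],
    [95,0,1,0,-0.4,0]
  ]
}}

```text
clock: 86.85
tcp_pos: [0.6412, 0.0245, 0.0468]
orientation: [0.709, 0.008, 0.705, -0.007]
wrist_force: [-0.4, 0.3, 0.5]
finger_gap: 0.0
```

Emit:
{"op": "send_rows", "data": {
  "plan": [
    [1,0,0,0,0,0],
    [2,0,0,0,0,0],
    [3,0,0,0,0,0],
    [4,0,0,0,0,0],
    [4,0,0,0,0,0],
    [4,0,0,0,0,0],
    [4,0,0,0,0,0],
    [4,0,0,0,0,0],
    [4,0,0,0,0,0],
    [4,0,0,0,0,0]
  ]
}}

```text
clock: 88.1
tcp_pos: [0.6419, 0.0245, 0.0434]
orientation: [0.709, 0.008, 0.705, -0.008]
wrist_force: [-0.0, 0.3, 0.5]
finger_gap: -0.0001
```

Emit:
{"op": "send_rows", "data": {
  "plan": [
    [1,0,-1,0,0,0],
    [2,0,-1.5,0,0,0],
    [3,0,-1.5,0,0,0],
    [4,0,-1.5,0,0,0],
    [4,0,-1.5,0,0,0],
    [4,0,-1.5,0,0,0],
    [4,0,-1.5,0,0,0],
    [4,0,-1.5,0,0,0],
    [4,0,-1.5,0,0,0],
    [4,0,-1.5,0,0,0]
  ]
}}

```text
clock: 89.35
tcp_pos: [0.6403, 0.0246, 0.0394]
orientation: [0.709, 0.008, 0.705, -0.008]
wrist_force: [-0.8, 0.2, 0.2]
finger_gap: 0.0001
```

Emit:
{"op": "send_rows", "data": {
  "plan": [
    [0.5,0,0,0,0,0],
    [1,0,0,0,0,0],
    [1.5,0,0,0,0,0],
    [2,0,0,0,0,0],
    [2.5,0,0,0,0,0],
    [2.5,0,0,0,0,0],
    [2.5,0,0,0,0,0],
    [2.5,0,0,0,0,0],
    [2.5,0,0,0,0,0],
    [2.5,0,0,0,0,0]
  ]
}}

```text
clock: 90.6
tcp_pos: [0.6407, 0.0245, 0.0379]
orientation: [0.71, 0.008, 0.704, -0.008]
wrist_force: [-2.0, -0.8, 6.3]
finger_gap: 0.0
```

Emit:
{"op": "send_rows", "data": {
  "plan": [
    [0.5,0,0,0,0,0],
    [1,0,0,0,0,0],
    [1,0,0,0,0,0],
    [1,0,0,0,0,0],
    [1,0,0,0,0,0],
    [1,0,0,0,0,0],
    [1,0,0,0,0,0],
    [1,0,0,0,0,0],
    [1,0,0,0,0,0],
    [1,0,0,0,0,0]
  ]
}}

```text
clock: 91.85
tcp_pos: [0.6411, 0.0245, 0.0373]
orientation: [0.71, 0.008, 0.704, -0.008]
wrist_force: [-2.4, 0.1, 9.7]
finger_gap: -0.0
```

Emit:
{"op": "send_rows", "data": {
  "plan": [
    [-5,0,0,0,0,0],
    [-20,0,0,0,0,0],
    [-45,0,0,0,0,0],
    [-75,0,0,0,0,0],
    [-100,0,0,0,0,0],
    [-110,0,0,0,0,0],
    [-110,0,0,0,0,0],
    [-110,0,0,0,0,0],
    [-110,0,0,0,0,0],
    [-110,0,0,0,0,0]
  ]
}}

```text
clock: 93.1
tcp_pos: [0.6392, 0.0245, 0.1451]
orientation: [0.709, 0.008, 0.705, -0.007]
wrist_force: [-0.5, -0.7, 0.8]
finger_gap: 0.0
```

```bash
python3 - <<'E'
from h import *
p,R0,s=pose(); c=cam("wrist","w34"); print(p,s["joint_pos"])
print(rel([0.6415,0.1345,0.145],np.radians(88.8)))
E
```

```text
[0.63920146 0.02448552 0.14505782] [-0.0878374   0.46838567  0.06374707  1.16117688  0.00154814 -0.065527  ]
(array([  0.4, 110.1,  -0.3]), array([-0.08,  0.31, -0.07]))
```

View pics/w34.png

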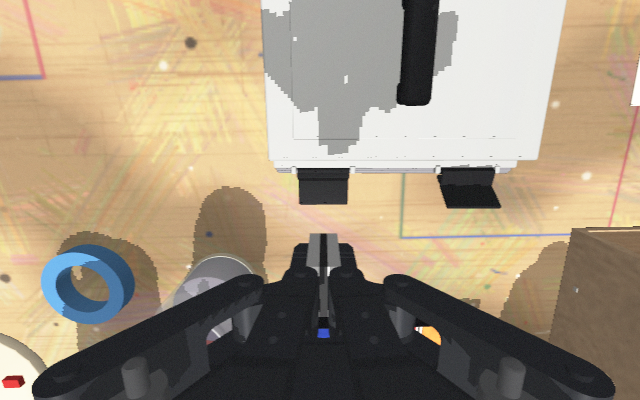

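Emit:
{"op": "send_rows", "data": {
  "plan": [
    [0,15,0,0,0.3,0],
    [0,40,0,0,0.3,0],
    [0,65,0,0,0.3,0],
    [0,90,0,0,0.3,0],
    [0,105,0,0,0.3,0],
    [0,110,0,0,0.3,0],
    [15,110,0,0,0.3,0],
    [35,110,0,0,0.3,0],
    [50,110,0,0,0.3,0],
    [58,110,0,0,0.3,0]
  ]
}}

```text
clock: 94.4
tcp_pos: [0.6417, 0.1337, 0.0863]
orientation: [0.707, 0.008, 0.707, -0.008]
wrist_force: [0.2, 0.2, 0.1]
finger_gap: 0.0001
```

Emit:
{"op": "send_rows", "data": {
  "plan": [
    [8,0,0,0,0,0],
    [16,0,0,0,0,0],
    [24,0,0,0,0,0],
    [31,0,0,0,0,0],
    [37,0,0,0,0,0],
    [42,0,0,0,0,0],
    [45,0,0,0,0,0],
    [47,0,0,0,0,0],
    [47,0,0,0,0,0],
    [47,0,0,0,0,0]
  ]
}}

```text
clock: 95.65
tcp_pos: [0.6427, 0.1346, 0.0413]
orientation: [0.708, 0.008, 0.706, -0.007]
wrist_force: [-0.3, -0.1, 2.1]
finger_gap: -0.0002
```

Emit:
{"op": "send_rows", "data": {
  "plan": [
    [1,0,0,0,0,0],
    [2,0,0,0,0,0],
    [3,0,0,0,0,0],
    [3.5,0,0,0,0,0],
    [3.5,0,0,0,0,0],
    [3.5,0,0,0,0,0],
    [3.5,0,0,0,0,0],
    [3.5,0,0,0,0,0],
    [3.5,0,0,0,0,0],
    [3.5,0,0,0,0,0]
  ]
}}

```text
clock: 96.9
tcp_pos: [0.6428, 0.1346, 0.0384]
orientation: [0.708, 0.008, 0.706, -0.007]
wrist_force: [-2.0, 0.2, 5.9]
finger_gap: -0.0
```

Emit:
{"op": "send_rows", "data": {
  "plan": [
    [0.5,0,0,0,0,0],
    [1,0,0,0,0,0],
    [1,0,0,0,0,0],
    [1,0,0,0,0,0],
    [1,0,0,0,0,0],
    [1,0,0,0,0,0],
    [1,0,0,0,0,0],
    [1,0,0,0,0,0],
    [1,0,0,0,0,0],
    [1,0,0,0,0,0]
  ]
}}

```text
clock: 98.15
tcp_pos: [0.643, 0.1346, 0.0381]
orientation: [0.708, 0.008, 0.706, -0.007]
wrist_force: [-2.7, 0.6, 9.3]
finger_gap: 0.0004
```

Emit:
{"op": "send_rows", "data": {
  "plan": [
    [-5,0,0,0,0,0],
    [-20,0,0,0,0,0],
    [-45,0,0,0,0,0],
    [-75,0,0,0,0,0],
    [-110,0,0,0,0,0],
    [-140,0,0,0,0,0],
    [-165,0,0,0,0,0],
    [-165,0,0,0,0,0],
    [-165,0,0,0,0,0],
    [-165,0,0,0,0,0]
  ]
}}

```text
clock: 99.4
tcp_pos: [0.6415, 0.1343, 0.1999]
orientation: [0.707, 0.008, 0.708, -0.008]
wrist_force: [-0.4, 0.1, -0.1]
finger_gap: 0.0
```

```bash
python3 - <<'E'
from h import *
p,R0,s=pose(); c=cam("wrist","w35"); print(p,s["joint_pos"])
print(rel([0.4315,0.0286,0.2],np.radians(88.8)))
E
```

```text
[0.64149548 0.13427821 0.19989753] [8.35293380e-02 4.83444082e-01 2.23104388e-01 1.31174094e+00
 9.61495854e-04 1.05841308e-01]
(array([ 2.000e-01, -1.103e+02, -2.076e+02]), array([-0.08, -0.08, -0.05]))
```

View pics/w35.png

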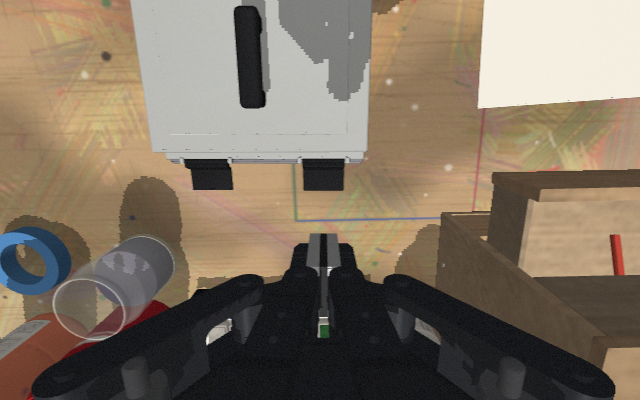

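Both back clips look alike and are shut, and the jar is standing. Next is clip fr.

Emit:
{"op": "send_rows", "data": {
  "plan": [
    [0,-10,-18,0,0,0],
    [0,-25,-46,0,0,0],
    [0,-41,-77,0,0,0],
    [0,-57,-108,0,0,0],
    [0,-74,-140,0,0,0],
    [0,-91,-172,0,0,0],
    [0,-104,-197,0,0,0],
    [20,-110,-207.5,0,0,0],
    [60,-110,-207.5,0,0,0],
    [95,-110,-207.5,0,0,0]
  ]
}}

```text
clock: 100.7
tcp_pos: [0.4319, 0.029, 0.1048]
orientation: [0.707, 0.008, 0.707, -0.008]
wrist_force: [0.1, -0.1, 1.1]
finger_gap: -0.0003
```

```bash
python3 - <<'E'
from h import *
p,R0,s=pose(); c=cam("wrist","w36"); print(p,s["joint_pos"])
print(rel([0.4308,0.0292,0.042],np.radians(88.8)))
E
```

```text
[0.43190544 0.02903172 0.10478384] [-0.11964945  0.12468686 -0.52150725  0.92357488  0.00125981 -0.09698272]
(array([58.7, -0.2,  2.2]), array([-0.1 , -0.33, -0.1 ]))
```

View pics/w36.png

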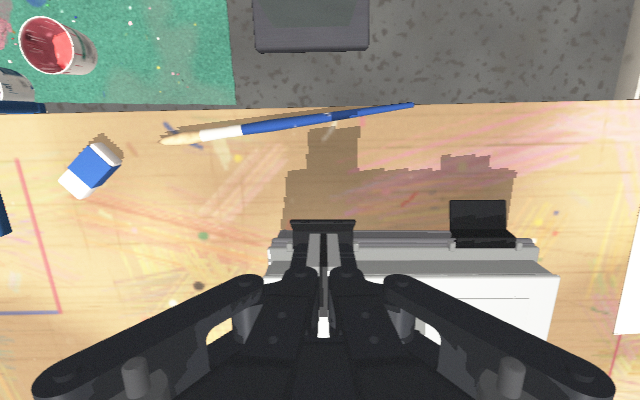

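Emit:
{"op": "send_rows", "data": {
  "plan": [
    [5,0,1,0,-0.3,0],
    [15,0,1.5,0,-0.3,0],
    [25,0,1.5,0,-0.3,0],
    [33,0,1.5,0,-0.3,0],
    [39,0,1.5,0,-0.3,0],
    [45,0,1.5,0,-0.3,0],
    [50,0,1.5,0,-0.3,0],
    [55,0,1.5,0,-0.3,0],
    [59,0,1.5,0,-0.3,0],
    [60,0,1.5,0,-0.3,0]
  ]
}}

```text
clock: 102.0
tcp_pos: [0.4337, 0.0292, 0.0458]
orientation: [0.709, 0.008, 0.705, -0.007]
wrist_force: [-1.5, 0.2, 0.9]
finger_gap: 0.0002
```

Emit:
{"op": "send_rows", "data": {
  "plan": [
    [0.5,0,0,0,0,0],
    [1,0,0,0,0,0],
    [1,0,0,0,0,0],
    [1,0,0,0,0,0],
    [1,0,0,0,0,0],
    [1,0,0,0,0,0],
    [1,0,0,0,0,0],
    [1,0,0,0,0,0],
    [1,0,0,0,0,0],
    [1,0,0,0,0,0]
  ]
}}

```text
clock: 103.25
tcp_pos: [0.4341, 0.0292, 0.0452]
orientation: [0.709, 0.008, 0.705, -0.007]
wrist_force: [-1.8, 0.6, 1.2]
finger_gap: 0.0001
```

Emit:
{"op": "send_rows", "data": {
  "plan": [
    [1,0,-1,0,0,0],
    [2,0,-2,0,0,0],
    [3,0,-2.5,0,0,0],
    [4,0,-2.5,0,0,0],
    [5,0,-2.5,0,0,0],
    [5,0,-2.5,0,0,0],
    [5,0,-2.5,0,0,0],
    [5,0,-2.5,0,0,0],
    [5,0,-2.5,0,0,0],
    [5,0,-2.5,0,0,0]
  ]
}}

```text
clock: 104.5
tcp_pos: [0.4323, 0.0291, 0.0406]
orientation: [0.71, 0.008, 0.704, -0.008]
wrist_force: [0.5, -0.5, 6.5]
finger_gap: 0.0002
```

Emit:
{"op": "send_rows", "data": {
  "plan": [
    [0.5,0,-0.5,0,0,0],
    [1,0,-1,0,0,0],
    [1.5,0,-1,0,0,0],
    [1.5,0,-1,0,0,0],
    [1.5,0,-1,0,0,0],
    [1.5,0,-1,0,0,0],
    [1.5,0,-1,0,0,0],
    [1.5,0,-1,0,0,0],
    [1.5,0,-1,0,0,0],
    [1.5,0,-1,0,0,0]
  ]
}}

```text
clock: 105.75
tcp_pos: [0.4326, 0.0291, 0.0401]
orientation: [0.711, 0.008, 0.703, -0.008]
wrist_force: [0.2, 0.7, 12.1]
finger_gap: 0.0
```

Emit:
{"op": "send_rows", "data": {
  "plan": [
    [-5,0,0,0,0,0],
    [-20,0,0,0,0,0],
    [-45,0,0,0,0,0],
    [-75,0,0,0,0,0],
    [-110,0,10,0,0,0],
    [-150,20,30,0,0,0],
    [-190,40,50,0,0,0],
    [-215,53,70,0,0,0],
    [-220,53,75,0,0,0],
    [-220,53,75,0,0,0]
  ]
}}

```text
clock: 107.0
tcp_pos: [0.5047, 0.08, 0.258]
orientation: [0.709, 0.008, 0.706, -0.008]
wrist_force: [-0.5, -0.2, 0.6]
finger_gap: -0.0003
```

```bash
python3 - <<'E'
from h import *
p,R0,s=pose(); c=cam("wrist","w37"); print(p,s["joint_pos"]); d=cam("side"); zoom(d,235,120,435,300,3,"s37"); e=cam("scene"); zoom(e,260,150,420,290,4,"sc37")
hsv=cv2.cvtColor(c["frame"],cv2.COLOR_BGR2HSV)
w=((hsv[...,2]>140)&(hsv[...,1]<30)).astype(np.uint8); w[:,:210]=0; w[:,430:]=0; w[:100]=0
for r in rects(c,w,0.077,3000): print("lid",r)
E
```

```text
[0.50469634 0.08004624 0.25804484] [-3.01776997e-04  1.78204254e-01 -6.52404880e-02  1.32296194e+00
  6.61350184e-04  2.19495416e-02]
lid (array([535.6,  81.3]), 184.2, 142.5, 88.93, array([325., 197.]))
```

View pics/w37.png

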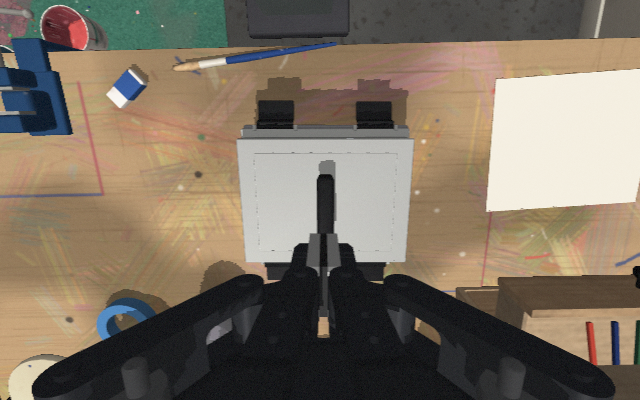

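View pics/s37.png

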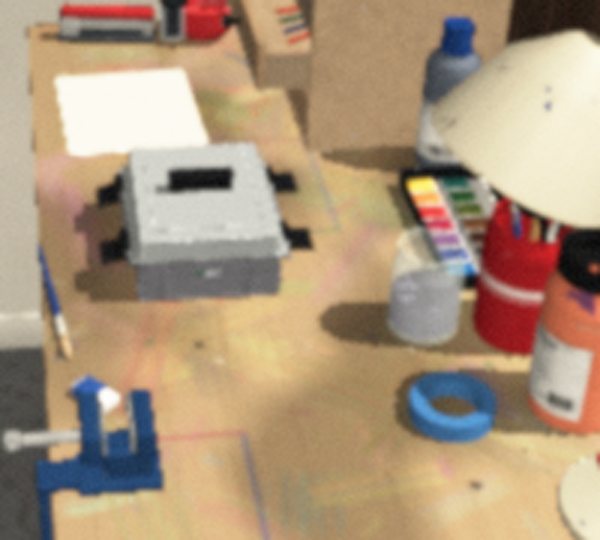

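View pics/sc37.png

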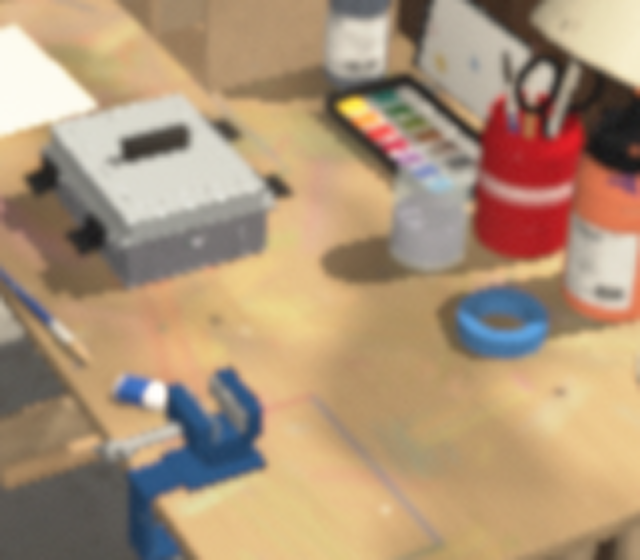

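```bash
python3 - <<'E'
from h import *
c=cam("wrist"); zoom(c,225,85,425,145,4,"w38z")
E
```

```text
(no output)
```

View pics/w38z.png

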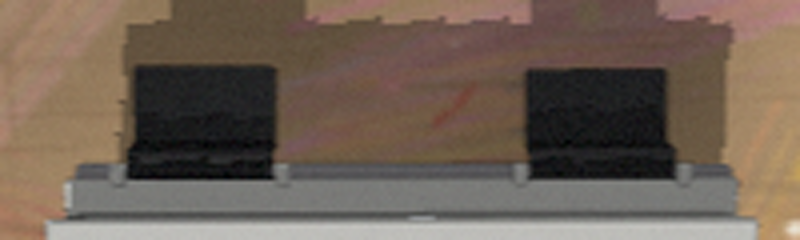

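Both front clips have the same shape: plate folded over, tab low. They are shut.

```bash
python3 - <<'E'
from workcell import job
print(job.hand_in())
E
```

```text
the job is handed in; nothing more can be done
None
```

The paint box is packed and handed in at about 107 s of the 210 s allowed. No verdict was reported, so the results below are from my own checks.

- **Palette out:** I squeezed its buttons, lifted it out and laid it flat on the sheet of drawing board.
- **Tubes:** All three (red, green, violet) were on the table. Each now lies flat in its own bay; the blue item by the vise is an eraser, so I left it.
- **Palette back:** It is seated about 1 mm from the box centre. The picture showed both bolts out in their windows and the buttons sprung out.
- **Lid:** It went down without catching. It last measured at (535.6, 81.3) mm against the box at about (536, 81.7) mm, within 1 mm and about 0.2° of square.
- **Clips:** I shut them in the order front left, back right, back left, front right. Each was pushed to a firm stop at 9 to 13 N, and all four look shut in the last pictures. I could not read the clip angles directly.
- **Rinsing jar:** It is still standing and was never touched. One reading from the wrist camera put it about 5 cm nearer than the side camera did. I took the edge seen through the glass to be its base, which made the two agree.

At hand-in the gripper was about 16 cm above the handle, touching nothing.

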